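# Set up the pantry labelling station

### The job

Get the labelling station ready: first take the empty cardboard tube off the spindle and put it in the black scrap box, and only then fit the full label roll on the spindle, right down on the plate. Push every clip jar up the ramp and over the lip, never lifting or toppling one, until it sits flat in the tray; once the roll is on and all the jars are in, press the green button fully down and let it go. Leave the other things on the worktop where they are.

Things in the scene. Friction and masses are not known exactly. Their poses are not given: they have to be found in the camera images.
- tray: Labelling tray, fixed: bare metal ramp in front, wooden rim on the other three sides. Origin: middle of the lip's inner edge, at worktop height; own +x is the loading direction, z up. Along x: ramp rises straight from 0 at x = -108 mm to 16 mm at -8 mm, flat lip 16 mm high from -8 to 0, then the sunken floor, 10 mm high, from 0 to the end wall at 205 mm.
- ramp_foot (a point): Middle of the ramp's foot, at worktop height, 108 mm before the lip's inner edge. The ramp is 232 mm wide and has no side walls.
- tray_floor (a point): Centre of the tray's sunken floor, 10 mm above the worktop (6 mm below the lip). The floor is 220 mm wide (tray y) and 205 mm long (tray x); its side and end walls are 6 mm thick with tops 30 mm above the worktop, and begin at the lip. Jars fit in two lanes (tray y about -54 and +54 mm), two deep.
- stand: Label-roll stand, fixed: grey plate 180 x 80 x 10 mm (long side along own x). Origin: centre of its underside. An upright steel spindle, 18 mm in diameter with a cone tip, stands at own x = +45 mm and reaches 68 mm above the worktop; a green push button is at own x = -45 mm.
- spindle_foot (a point): Foot of the spindle, on the plate's top face, 10 mm above the worktop: a seated roll's or core's underside centre lies here.
- feed_button (a joint): Green feed button on the stand, 28 mm in diameter, pressed straight down: 0 up, 0.006 m fully down (takes 5 N); springs back.
- feed_button_top (a point): Centre of the green button's top face.
- core: Empty cardboard tube, 33 mm outer diameter, 25 mm bore, 50 mm high, 20 g; it stands on the spindle at the start. Origin: centre of its underside, own z along its axis.
- roll: Full roll of yellow label tape, 60 mm outer diameter, 27 mm bore, 40 mm high, 120 g; stands on the worktop with its axis upright. Origin: centre of its underside, own z along its axis.
- bin: Small black open scrap box, fixed, 80 x 80 x 55 mm outside, walls and floor 4 mm. Origin: centre of its underside.
- jar_a: Squat clip jar, grey glass with orange seal ring, round, 63 mm high, about 90 mm wide at the top and slightly narrower at the foot (too wide for most grippers to span), about 0.35 kg. Origin: centre of its underside, own z up. May be absent (None).
- jar_b: Squat clip jar, grey glass with orange seal ring, round, 63 mm high, about 90 mm wide at the top and slightly narrower at the foot (too wide for most grippers to span), about 0.35 kg. Origin: centre of its underside, own z up. May be absent (None).
- jar_c: Squat clip jar, grey glass with orange seal ring, round, 63 mm high, about 90 mm wide at the top and slightly narrower at the foot (too wide for most grippers to span), about 0.35 kg. Origin: centre of its underside, own z up. May be absent (None).
- oil_cruet: Bystander: small glass oil bottle with black stopper, 53 x 53 x 148 mm. Leave alone. Origin: centre of its underside.
- peppercorns: Bystander: small jar with dark red lid, 46 x 45 x 99 mm. Leave alone. Origin: centre of its underside.
- salt_flakes: Bystander: low jar with white lid and yellow label, 65 x 65 x 59 mm. Leave alone. Origin: centre of its underside.
- nutmeg_tin: Bystander: small low round tin with pale lid, 57 x 57 x 39 mm. Leave alone. Origin: centre of its underside.
- stopper: Bystander: cork bottle stopper, 36 x 36 x 53 mm. Leave alone. Origin: centre of its underside.
- marker: Bystander: black and white marker pen, 14 x 137 x 14 mm. Leave alone. Origin: centre of its underside.
- matchbox: Bystander: red matchbox, 37 x 56 x 16 mm. Leave alone. Origin: centre of its underside.
Things that resemble listed ones, but are neither listed nor needed, are in the scene too. Leave any red look-alike of the stand alone.

How it is judged:
On the way, in this order (a step that is already met when the one before it is completed fails the run):
1. the empty tube is in the scrap box (x of core in the frame of bin between -0.037 and 0.037 m and y of core in the frame of bin between -0.037 and 0.037 m and height (world z) of core below 0.04 m), for 0.2 s.
2. the full roll is down on the spindle (horizontal distance between roll and spindle_foot below 0.008 m and z of roll in the frame of spindle_foot below 0.005 m and angle between roll's own z axis and vertical below 0.1 rad), for 0.2 s.
3. with the tube binned, the roll seated and every jar flat in the tray, the green button is pressed down (all of step 1 and all of step 2 and value of joint feed_button above 0.0045 m and x of jar_a in the frame of tray between 0.036 and 0.19 m and y of jar_a in the frame of tray between -0.09 and 0.09 m and z of each of jar_a, jar_b, jar_c in the frame of tray below 0.0145 m and angle between each of jar_a, jar_b, jar_c's own z axis and vertical below 0.06 rad and x of jar_b in the frame of tray between 0.036 and 0.19 m and y of jar_b in the frame of tray between -0.09 and 0.09 m and x of jar_c in the frame of tray between 0.036 and 0.19 m and y of jar_c in the frame of tray between -0.09 and 0.09 m), for 0.05 s.
At the end, for the whole second after the job is handed in: The empty tube lies in the scrap box; the roll stands on the spindle with its underside within 5 mm of the plate and upright; every jar present sits flat (underside within 4.5 mm of the tray floor, tilt under 0.06 rad) inside the tray past the lip; the button is up again; all at rest (all of step 1 and all of step 2 and x of jar_a in the frame of tray between 0.036 and 0.19 m and y of jar_a in the frame of tray between -0.09 and 0.09 m and z of each of jar_a, jar_b, jar_c in the frame of tray below 0.0145 m and angle between each of jar_a, jar_b, jar_c's own z axis and vertical below 0.06 rad and x of jar_b in the frame of tray between 0.036 and 0.19 m and y of jar_b in the frame of tray between -0.09 and 0.09 m and x of jar_c in the frame of tray between 0.036 and 0.19 m and y of jar_c in the frame of tray between -0.09 and 0.09 m and value of joint feed_button below 0.002 m and linear speed of each of jar_a, jar_b, jar_c, roll, core below 0.02 m/s); the robot touches nothing.
It fails at once if a jar is lifted (height (world z) of any of jar_a, jar_b, jar_c above 0.05 m).
It fails at once if a jar is toppled (angle between any of jar_a, jar_b, jar_c's own z axis and vertical above 0.7 rad).
It fails at once if a bystander is pushed aside by more than 4 cm (distance of any of oil_cruet, peppercorns, salt_flakes, nutmeg_tin, stopper, marker, matchbox from where it was at the start of the episode above 0.04 m).
Of jar_a, jar_b, jar_c only 2 to 3 are there at a start; the rules pass over those that are not, and their reading is None.
At some moment in a run one of jar_a, jar_b, jar_c, roll may be knocked a few centimetres aside while the robot is not near it.
It also fails if it takes over 210 s, if anything falls off the work surface, if the arm or the gripper's body presses on something with over 40 N, if the wrist force passes 120 N, or if a joint passes its speed limit or range.

### The arm

A 6-joint arm with a two-finger parallel gripper is mounted at the origin on a cart in front of the work surface, level with it; the furniture and walls round the work are solid. World frame = base frame: x ahead of the robot, y to its left, z up, the work surface at z = 0. Lengths are in m, angles in rad, forces in N, time in s.
With the tool pointing down it reaches from about 0.35 to 0.775 m from the base axis. Payload 5.5 kg.
Tool frame: the origin (TCP) lies between the finger pads; the fingertips stand 19 mm ahead of it and the grasp point (between the pads) is the TCP; z points along the fingers, x is the direction in which the jaws open and shut, and the axes are right-handed (so a half turn about z gives the same grasp; the last joint's range is limited). The gripper opens to 85 mm and grips with 20 to 120 N. Pads are 22 mm wide; open, the fingers measure 114 mm over their backs; the gripper's body (76 mm by 85 mm) begins 54 mm behind the grasp point. The pads swing forward as they close: fully open they stand 13 mm farther back than shut.
Start: joints at [1.08, 0.313, 0.046, 1.304, 0, 1.431], TCP at [0.198, 0.54, 0.25] pointing down, gripper open.
Joint ranges: [-2.76, 2.76], [-0.86, 1.69], [-1.03, 1.26], [-2.2, 2.34], [-1.47, 1.5], [-3.14, 3.14]. Speed limits (rad/s): [2.57, 2.57, 3.14, 3.14, 3.14, 3.14].

### API

Orientations are given as a unit quaternion [w, x, y, z].
In Python, from workcell import env gives the robot as it stands. The module is installed in compiled form; this text tells all that it offers.
- The arm moves only by the tool carry_out, never from a script. Its argument "steps" is a list of rows, each a list of 7 numbers: the gripper command: -1 is shut, 1 is fully open, values between are in proportion, then the shift along the tool's x, y, z in m, then the turn, a rotation vector about the tool's x, y, z in rad. A call has 1 to 20 rows; each row shifts and turns the commanded pose from where the row before left it, along the tool's axes as they then stand; what a row does not reach is not made up. A row lasts 1/8 s, in which the tool goes at most 62.5 mm and 10.7 degrees, less where a joint would pass 70% of its speed; a pose out of reach is approached as far as the arm can. A call with a gripper value outside its range is refused whole. The fingers move at their own pace and stop on an object; "grip_force" is the grip in N (left out, the last holds). Time passes only in rows, so rows that do not move let the fingers close. It gives the time, the measured TCP pose, the force and the opening at its end, in the units of the state.
- env.get_state(): the state, without advancing time (a new reading comes with each control period).
- env.read_camera(name): name is "scene" or "side" or "wrist"; returns a dict with "color" (384x512x3 uint8, red, green, blue), "K" (3x3 intrinsics, pixels), "dist" ([k1, k2, p1, p2, k3] as OpenCV has them; the pictures are not rectified), "R" (3x3) and "t" (3): a world point X has camera coordinates R X + t. Camera axes: x right, y down, z forward; pixel columns grow to the right and rows downward; lengths in m; the calibration is good to about 2 mm. A picture is of the moment at which its call begins. There is no depth.
- env.hand_in(): hands the job in, once; it reports no verdict.
The state is a dict: "clock": time; "joint_pos": joint angles; "qvel": joint speeds; "tau": joint torques, N m; "tcp_pos": TCP position; "orientation": TCP orientation; "wrist_force": force on the tool from outside, world axes, zero at the start; "ft_torque": the same for the moment, N m; "finger_gap": finger opening in m.
Only numpy, scipy, OpenCV 4.12 (cv2) and the standard library are available. Lean on these libraries where they do the work, as an engineer would, in place of code of your own. Each camera call takes 0.05 s, during which the arm holds its last target. There are 200 camera calls.

## Working session

There is one attempt and no reset: what is moved stays moved. The work goes in short steps, Python scripts to look and compute and a tool call to move; the robot and the scene stay as the last step left them, time stands still between calls to the robot, and variables do not carry over. Pictures are saved under pics/ and viewed, about 12 in all and at most 16, crops included, and the job is handed in when it is done.

Besides the shell and the picture viewer there is one more tool, called after ">>>" as name(argument=value, ...), one argument or row to a line, values as JSON. carry_out: Moves the arm, as the interface text tells. Its arguments: {"type":"object","properties":{"steps":{"type":"array","items":{"type":"array","items":{"type":"number"}}},"grip_force":{"type":"number"}},"required":["steps"]}

```bash
mkdir -p pics; cat > h.py <<'E'
import numpy as np, cv2
from workcell import env
def shot(name,tag):
    c=env.read_camera(name); np.savez(f'pics/{tag}.npz',**{k:np.array(v) for k,v in c.items()})
    cv2.imwrite(f'pics/{tag}.png',cv2.cvtColor(c['color'],cv2.COLOR_RGB2BGR)); return c
def load(tag): return dict(np.load(f'pics/{tag}.npz'))
def ray(c,uv,z):
    p=cv2.undistortPoints(np.array(uv,float).reshape(-1,1,2),c['K'],c['dist']).reshape(-1,2)
    d=np.c_[p,np.ones(len(p))]@c['R']; o=-c['R'].T@c['t']
    return o+d*((z-o[2])/d[:,2])[:,None]
def proj(c,X):
    return cv2.projectPoints(np.array(X,float).reshape(-1,1,3),cv2.Rodrigues(c['R'])[0],c['t'],c['K'],c['dist'])[0].reshape(-1,2)
E
python3 - <<'E'
from h import *
print(env.get_state())
a=shot('scene','s0');b=shot('side','d0')
for c in(a,b):print(-c['R'].T@c['t'],c['R'][2],c['K'][0,0])
for t in('s0','d0'):
    cv2.imwrite(f'pics/{t}L.png',cv2.resize(cv2.imread(f'pics/{t}.png'),(800,600),interpolation=cv2.INTER_CUBIC))
E
```

```text
{'clock': 0.0, 'joint_pos': array([ 1.08037036e+00,  3.14010655e-01,  4.49665609e-02,  1.30361921e+00,
       -2.28870623e-05,  1.43121860e+00]), 'qvel': array([-0.00113311, -0.00092041,  0.00052289,  0.00013562,  0.00081391,
        0.00030096]), 'tau': array([ 1.25007778e-04, -4.80627716e+01,  2.98534459e+01,  1.96085125e-02,
       -4.88528019e-05,  1.62782061e-05]), 'tcp_pos': array([0.19739378, 0.53953308, 0.24939795]), 'orientation': array([ 4.33295044e-04,  8.19662524e-01,  5.72845944e-01, -8.26915389e-04]), 'wrist_force': array([ 1.09472192, -0.35197427,  0.03383707]), 'ft_torque': array([-0.06722585,  0.01759408, -0.02827772]), 'finger_gap': 0.08537303763151387}
[-0.41468484 -0.72897339  0.77993615] [ 0.64345371  0.58961843 -0.48817766] 463.9422707823062
[-0.01895792 -0.73499048  0.5257988 ] [ 0.48735041  0.78204914 -0.38844397] 364.8137723262701
```

View pics/s0L.png

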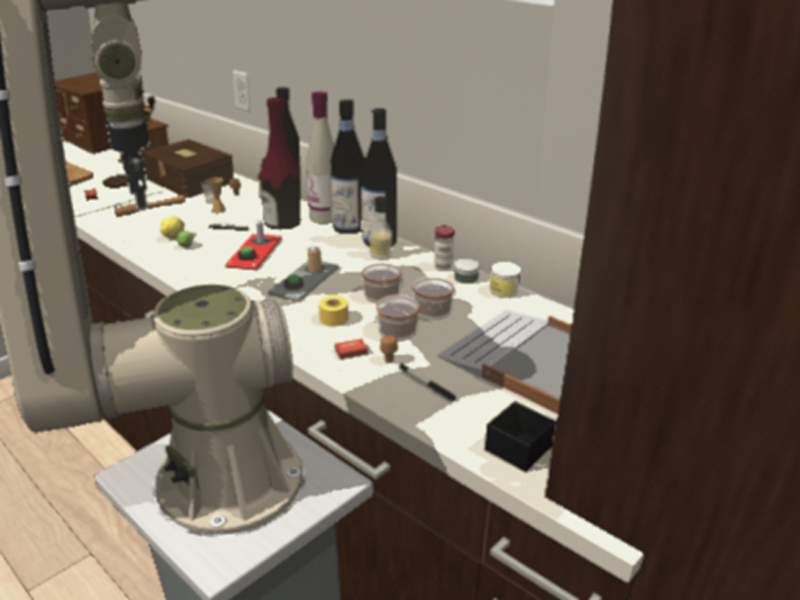

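View pics/d0L.png

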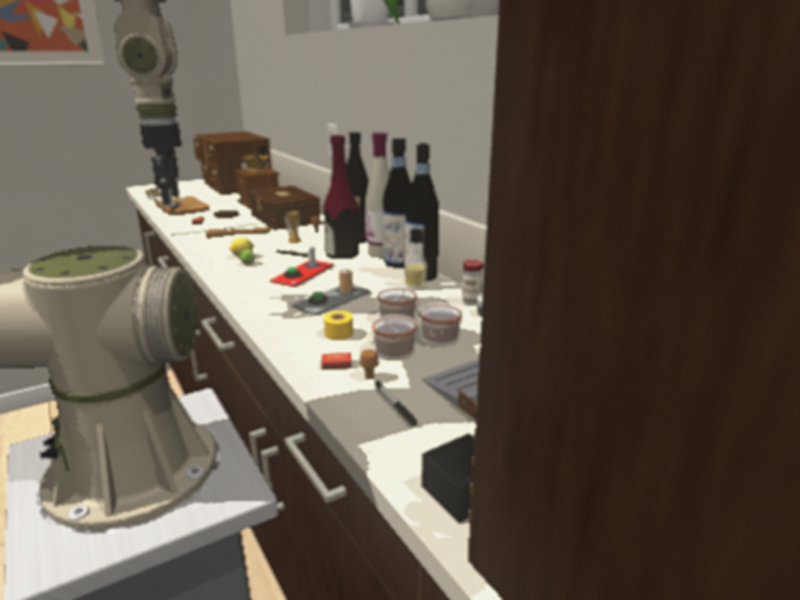

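The scene picture (800×600 coordinates) shows three jars at (380,282), (433,297) and (397,315), and the yellow roll at (333,310). The grey stand with the tube is at (305,280), next to its red look-alike at (255,250). The bin is at (520,435) and the ramp and tray around (510,350), partly hidden by the cabinet. The side view agrees. Next I get coarse positions.

```bash
python3 - <<'E'
from h import *
np.set_printoptions(precision=3,suppress=True)
a=load('s0');b=load('d0');s=512/800
def P(c,n,pts,z):print(n,ray(c,np.array(pts)*s,z).round(3).tolist())
P(a,'jar tops',[(381,273),(434,289),(398,306)],.063)
P(b,'jar tops side',[(397,297),(440,314),(394,328)],.063)
P(a,'roll top',[(333,301)],.04); P(b,'roll top',[(338,316)],.04)
P(a,'core top',[(314,250)],.06);P(b,'core top',[(346,272)],.06)
P(a,'button',[(293,281)],.02);P(b,'button',[(317,297)],.02)
P(a,'stand corners L,T,R,B',[(269,291),(310,260),(338,265),(298,298)],.01)
P(a,'bin rim L T R B',[(488,430),(517,405),(553,418),(524,445)],.055)
P(a,'ramp foot corners',[(441,354),(509,312)],0)
P(a,'ramp top / wall starts',[(484,371),(549,319)],.02)
P(a,'marker',[(402,367),(455,397)],.007)
P(a,'cork, match',[(388,358),(351,349)],.0)
P(a,'cruet pep nut salt',[(380,254),(444,266),(466,276),(504,291)],.0)
E
```

```text
jar tops [[0.556, 0.214, 0.063], [0.58, 0.088, 0.063], [0.48, 0.095, 0.063]]
jar tops side [[0.552, 0.199, 0.063], [0.579, 0.082, 0.063], [0.471, 0.076, 0.063]]
roll top [[0.432, 0.231, 0.04]]
roll top [[0.427, 0.224, 0.04]]
core top [[0.535, 0.405, 0.06]]
core top [[0.533, 0.396, 0.06]]
button [[0.453, 0.385, 0.02]]
button [[0.451, 0.382, 0.02]]
stand corners L,T,R,B [[0.399, 0.402, 0.01], [0.559, 0.45, 0.01], [0.587, 0.384, 0.01], [0.423, 0.333, 0.01]]
bin rim L T R B [[0.31, -0.251, 0.055], [0.392, -0.248, 0.055], [0.403, -0.31, 0.055], [0.319, -0.312, 0.055]]
ramp foot corners [[0.483, -0.015, -0.0], [0.701, -0.019, 0.0]]
ramp top / wall starts [[0.472, -0.124, 0.02], [0.706, -0.112, 0.02]]
marker [[0.393, 0.004, 0.007], [0.39, -0.124, 0.007]]
cork, match [[0.404, 0.049, 0.0], [0.377, 0.122, 0.0]]
cruet pep nut salt [[0.71, 0.367, 0.0], [0.768, 0.215, 0.0], [0.765, 0.147, 0.0], [0.768, 0.042, 0.0]]
```

>>> carry_out(
  steps=[
    [1,0,0,-0.015,0,0,0.175],
    [1,0,0,-0.015,0,0,0.175],
    [1,0,0,-0.015,0,0,0.175],
    [1,0,0,-0.015,0,0,0.175],
    [1,0,0,-0.015,0,0,0.175],
    [1,0,0,-0.015,0,0,0.175],
    [1,0,0,0,0,0,0.175],
    [1,0.03,0.04,0,0,0,0],
    [1,0.03,0.04,0,0,0,0],
    [1,0.03,0.04,0,0,0,0],
    [1,0.03,0.04,0,0,0,0],
    [1,0.03,0.04,0,0,0,0],
    [1,0.03,0.04,0,0,0,0],
    [1,0.03,0.04,0,0,0,0],
    [1,0.03,0,0,0,0,0],
    [1,0,0,0,0,0,0],
  ],
)

```text
clock: 2.1
tcp_pos: [0.4378, 0.2579, 0.3393]
orientation: [0.0, 1.0, -0.004, -0.0]
wrist_force: [-0.5, 0.1, 0.1]
finger_gap: 0.0853
```

```bash
python3 - <<'E'
from h import *
s=env.get_state();print(s['clock'],s['tcp_pos'],s['orientation'],s['joint_pos'])
a=shot('wrist','w1');print(-a['R'].T@a['t'],a['R'],a['K'][0,0])
cv2.imwrite('pics/w1L.png',cv2.resize(cv2.imread('pics/w1.png'),(800,600),interpolation=cv2.INTER_CUBIC))
E
```

```text
2.1 [0.43777258 0.25790792 0.33930457] [ 2.06408835e-04  9.99992327e-01 -3.88050762e-03 -4.94064457e-04] [ 3.74295521e-01  1.73100744e-01  7.94274099e-02  1.47819372e+00
 -1.88049286e-05  1.95285289e+00]
[0.43839254 0.32755125 0.46230637] [[ 0.99997852 -0.00625212 -0.00196581]
 [-0.00548866 -0.96280586  0.27013841]
 [-0.00358163 -0.27012182 -0.96281949]] 340.34086896520955
```

View pics/w1L.png

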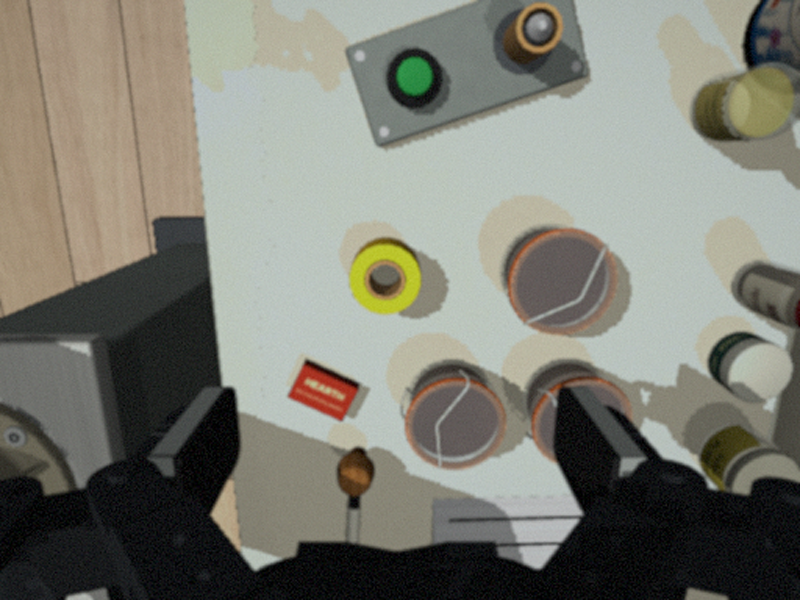

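The wrist view (800×600 coordinates) shows the grey stand with its green button at (414,76) and the tube on the steel spindle at (537,30). The roll is at (386,275) and the jars at (563,280), (456,422) and (582,410). The only full yellow ring is the roll, and the grey stand is the right one because the other is red. I measure these now.

```bash
cat >> h.py <<'E'
def blobs(c,lo,hi,amin=40):
    m=cv2.inRange(cv2.cvtColor(c['color'],cv2.COLOR_RGB2HSV),np.array(lo),np.array(hi))
    cs,_=cv2.findContours(m,cv2.RETR_EXTERNAL,cv2.CHAIN_APPROX_NONE)
    return sorted([k for k in cs if cv2.contourArea(k)>amin],key=cv2.contourArea,reverse=True)
def onplane(c,k,z):
    k=cv2.convexHull(k); w=ray(c,k.reshape(-1,2),z)[:,:2].astype(np.float32); return cv2.minEnclosingCircle(w)
E
python3 - <<'E'
from h import *
np.set_printoptions(precision=3,suppress=True)
a=load('w1');a['color']=a['color'].astype(np.uint8);s=.64
for n,lo,hi,z in(('roll',(22,150,120),(34,255,255),.04),('button',(45,120,60),(75,255,255),.02),('orange',(3,60,60),(18,255,255),.06)):
    for k in blobs(a,lo,hi)[:6]:
        (x,y),r=onplane(a,k,z);print(n,cv2.boundingRect(k),cv2.contourArea(k),round(x,3),round(y,3),round(r,3))
print('jar tops',ray(a,np.array([(563,280),(456,422),(582,410)])*s,.063))
print('core top',ray(a,np.array([(541,27)])*s,.06),'spindle tip',ray(a,np.array([(541,25)])*s,.068))
print('stand corners',ray(a,np.array([(347,49),(380,146),(589,77)])*s,.01))
print('screws',ray(a,np.array([(361,56),(384,131),(576,66)])*s,.01))
E
```

```text
roll (224, 154, 45, 46) 1538.0 0.428 0.231 0.031
button (253, 36, 24, 26) 443.0 0.451 0.386 0.015
orange (0, 0, 130, 203) 19357.0 0.203 0.318 0.141
orange (184, 231, 46, 38) 883.5 0.376 0.139 0.03
orange (324, 146, 62, 60) 476.0 0.564 0.232 0.042
orange (322, 1, 39, 34) 419.0 0.532 0.409 0.022
orange (216, 287, 22, 30) 402.5 0.399 0.063 0.023
orange (234, 167, 25, 24) 401.0 0.428 0.234 0.015
jar tops [[0.566 0.233 0.063]
 [0.486 0.112 0.063]
 [0.591 0.122 0.063]]
core top [[0.538 0.412 0.06 ]] spindle tip [[0.536 0.411 0.068]]
stand corners [[0.399 0.407 0.01 ]
 [0.424 0.334 0.01 ]
 [0.591 0.386 0.01 ]]
screws [[0.41  0.402 0.01 ]
 [0.428 0.345 0.01 ]
 [0.58  0.394 0.01 ]]
```

>>> carry_out(
  steps=[
    [0.5,0.02,0.06,0,0,0,0],
    [0.5,0.02,0.06,0,0,0,0],
    [0.5,0.02,0.06,0,0,0,0],
    [0.5,0.02,0.06,0,0,0,0],
    [0.5,0,0.03,0,0,0,0],
    [0.5,0,0.03,0,0,0,0],
    [0.5,0,0,0,0,0,0],
    [0.5,0,0,0,0,0,0],
  ],
)

```text
clock: 3.15
tcp_pos: [0.5133, -0.0377, 0.3403]
orientation: [-0.0, 1.0, -0.002, -0.0]
wrist_force: [-0.1, 0.5, -0.2]
finger_gap: 0.0642
```

```bash
python3 - <<'E'
from h import *
s=env.get_state();print(s['clock'],s['tcp_pos'],s['orientation'],s['joint_pos'])
a=shot('wrist','w2');print(-a['R'].T@a['t'])
cv2.imwrite('pics/w2L.png',cv2.resize(cv2.imread('pics/w2.png'),(800,600),interpolation=cv2.INTER_CUBIC))
E
```

```text
3.15 [ 0.51331843 -0.03765408  0.34031562] [-3.22025528e-04  9.99997855e-01 -2.03878883e-03 -1.71756056e-04] [-2.29591063e-01  1.85853787e-01  9.74888507e-02  1.48291134e+00
  5.49954255e-04  1.34528271e+00]
[0.51358512 0.03184791 0.46336482]
```

View pics/w2L.png

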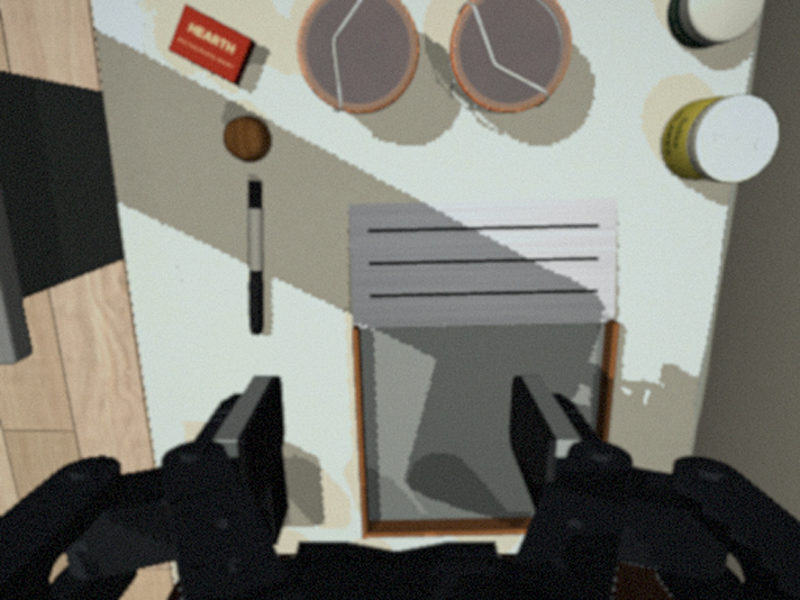

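The second view (800×600 coordinates) shows the ramp from (350,205)-(617,200) down to the lip at about y=325, the floor ending at y≈520, and jars c and b at (358,48) and (510,48). The bin is not in this view. I measure the tray and jars, then grasp the core.

```bash
python3 - <<'E'
from h import *
np.set_printoptions(precision=3,suppress=True)
a=load('w2');s=.64
print('jar c,b top',ray(a,np.array([(358,48),(511,46)])*s,.063).tolist())
print('ramp foot L R',ray(a,np.array([(350,205),(617,201)])*s,0).tolist())
print('lip L R',ray(a,np.array([(358,326),(606,321)])*s,.016).tolist())
print('floor end L',ray(a,np.array([(370,521),(525,517)])*s,.01).tolist())
print('wall inner top L R',ray(a,np.array([(360,328),(368,520),(607,322)])*s,.03).tolist())
print('salt lid',ray(a,np.array([(735,138)])*s,.059).tolist(),'marker',ray(a,np.array([(256,181),(256,333)])*s,.01).tolist())
c=load('s0');c['color']=c['color'].astype(np.uint8)
print('bin rim again',ray(c,np.array([(488,431),(517,405),(554,418),(525,446)])*s,.055).mean(0))
print('cabinet edge',ray(c,np.array([(548,495),(575,300)])*s,0))
E
```

```text
jar c,b top [[0.48672854135318344, 0.10317327946317031, 0.063], [0.5927808998439436, 0.10433201140818266, 0.063]]
ramp foot L R [[0.47302177908670456, -0.010382385424332452, 0.0], [0.703353418473301, -0.007182687001805667, 0.0]]
lip L R [[0.4787847077411145, -0.11473869398835684, 0.016000000000000014], [0.6983016935854209, -0.11063916018630476, 0.016000000000000014]]
floor end L [[0.4856968695836697, -0.32288821191327105, 0.010000000000000064], [0.6413247316627367, -0.31874696854366263, 0.010000000000000009]]
wall inner top L R [[0.4815503474114923, -0.11195875698666302, 0.030000000000000027], [0.48502542025123235, -0.3061019019120812, 0.030000000000000027], [0.6934797380582789, -0.10708253508358045, 0.030000000000000027]]
salt lid [[0.762055538844564, 0.04378253246224595, 0.059]] marker [[0.3958529799728469, 0.01067648071455967, 0.010000000000000009], [0.3861312779361338, -0.12318084231252138, 0.010000000000000009]]
bin rim again [ 0.356 -0.282  0.055]
cabinet edge [[ 0.306 -0.372  0.   ]
 [ 0.843 -0.095  0.   ]]
```

>>> carry_out(
  steps=[
    [0.3,0.003,-0.056,0,0,0,0],
    [0.3,0.003,-0.056,0,0,0,0],
    [0.3,0.003,-0.056,0.02,0,0,0],
    [0.3,0.003,-0.056,0.02,0,0,0],
    [0.3,0.003,-0.056,0.02,0,0,0],
    [0.3,0.003,-0.056,0.03,0,0,0],
    [0.3,0.003,-0.056,0.03,0,0,0],
    [0.3,0.003,-0.056,0.03,0,0,0],
    [0.3,0,0,0.03,0,0,0],
    [0.3,0,0,0,0,0,0],
    [0.3,0,0,0,0,0,0],
  ],
)

```text
clock: 4.58
tcp_pos: [0.5397, 0.4067, 0.1632]
orientation: [-0.0, 1.0, -0.002, 0.0]
wrist_force: [0.4, -0.1, 0.1]
finger_gap: 0.0558
```

```bash
python3 - <<'E'
from h import *
s=env.get_state();print(s['tcp_pos'],s['orientation'])
a=shot('wrist','w3')
print(proj(a,[(0.537,.410,.06),(.537,.410,.068)])/.64, proj(a,s['tcp_pos']-[0,0,.1])/.64)
cv2.imwrite('pics/w3L.png',cv2.resize(cv2.imread('pics/w3.png'),(800,600),interpolation=cv2.INTER_CUBIC))
E
```

```text
[0.53965221 0.4067189  0.1632102 ] [-2.99542199e-04  9.99997465e-01 -2.18032885e-03  4.76025241e-04]
[[390.42003729 308.9475796 ]
 [390.22205881 314.19014191]] [[396.42552232 318.15734204]]
```

View pics/w3L.png

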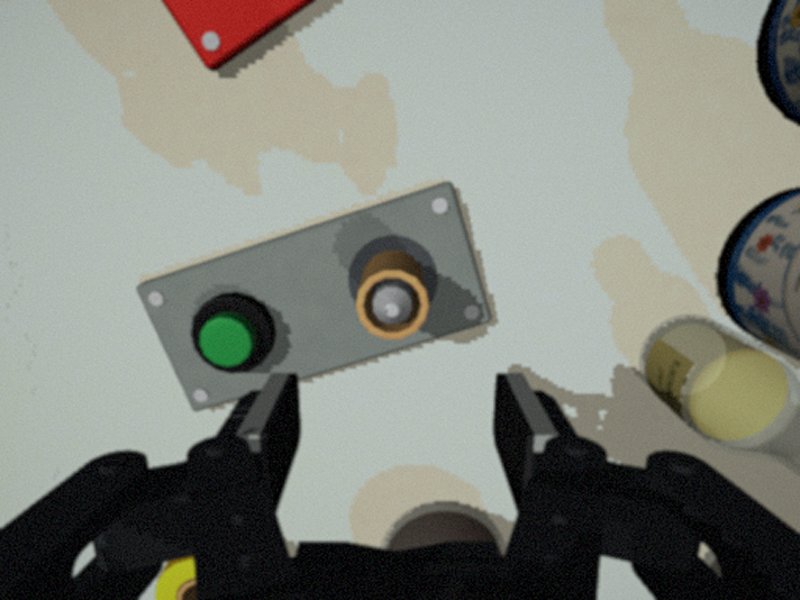

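The grey stand is fully in view. The tube rim is at (393,303) and the spindle tip at about (391,306), roughly 3 mm further in +y than predicted, so the estimate moves to (0.5375, 0.413). The red look-alike's corner is at the top, well clear of the path.

>>> carry_out(
  steps=[
    [0.3,-0.002,-0.006,0.025,0,0,0],
    [0.3,0,0,0.04,0,0,0],
    [0.3,0,0,0.025,0,0,0],
    [0.3,0,0,0.015,0,0,0],
    [0.3,0,0,0,0,0,0],
    [-0.6,0,0,0,0,0,0],
    [-0.6,0,0,0,0,0,0],
    [-0.6,0,0,0,0,0,0],
    [-0.6,0,0,0,0,0,0],
    [-0.6,0,0,0,0,0,0],
  ],
  grip_force=20,
)

```text
clock: 5.88
tcp_pos: [0.539, 0.4128, 0.0588]
orientation: [-0.001, 1.0, -0.003, 0.002]
wrist_force: [-1.4, -0.8, 6.6]
finger_gap: 0.0323
```

```bash
python3 - <<'E'
from h import *
a=load('w3');s=.64
q=ray(a,np.array([(138,286),(452,183),(492,320),(195,410)])*s,.01)
print(q.round(4),q.mean(0)); d=(q[1]+q[2]-q[0]-q[3]);d/=np.linalg.norm(d);print(q.mean(0)+.045*d,q.mean(0)-.045*d)
print('tip',ray(a,np.array([(391,307)])*s,.067),'rim',ray(a,np.array([(393,303)])*s,.06),'btn',ray(a,np.array([(227,342)])*s,.02))
print(env.get_state()['finger_gap'])
E
```

```text
[[0.4006 0.4086 0.01  ]
 [0.5681 0.462  0.01  ]
 [0.5917 0.3889 0.01  ]
 [0.4237 0.3352 0.01  ]] [0.49603065 0.39866091 0.01      ]
[0.53889616 0.41235573 0.01      ] [0.45316514 0.38496609 0.01      ]
tip [[0.53733997 0.41291907 0.067     ]] rim [[0.53815577 0.41273493 0.06      ]] btn [[0.44939294 0.38019041 0.02      ]]
0.03233454752852258
```

>>> carry_out(
  steps=[
    [-0.6,0,0,-0.02,0,0,0],
    [-0.6,0,0,-0.03,0,0,0],
    [-0.6,0,0,-0.04,0,0,0],
    [-0.6,0,0,-0.02,0,0,0],
    [-0.6,-0.0075,0.029,-0.01,0,0,0],
    [-0.6,-0.015,0.058,0,0,0,0],
    [-0.6,-0.015,0.058,0,0,0,0],
    [-0.6,-0.015,0.058,0,0,0,0],
    [-0.6,-0.015,0.058,0,0,0,0],
    [-0.6,-0.015,0.058,0,0,0,0],
    [-0.6,-0.015,0.058,0,0,0,0],
    [-0.6,-0.015,0.058,0,0,0,0],
    [-0.6,-0.015,0.058,0,0,0,0],
    [-0.6,-0.015,0.058,0,0,0,0],
    [-0.6,-0.015,0.058,0,0,0,0],
    [-0.6,-0.015,0.04,0,0,0,0],
    [-0.6,-0.01,0.02,0,0,0,0],
    [-0.6,0,0,0,0,0,0],
    [-0.6,0,0,0,0,0,0],
  ],
)

```text
clock: 8.25
tcp_pos: [0.3521, -0.2553, 0.1769]
orientation: [-0.0, 1.0, -0.002, 0.0]
wrist_force: [0.5, -0.1, 0.4]
finger_gap: 0.0323
```

```bash
python3 - <<'E'
from h import *
s=env.get_state();print(s['tcp_pos'],s['orientation'],s['finger_gap'],s['joint_pos'])
a=shot('wrist','w4');b=shot('scene','s4')
im=np.hstack([cv2.resize(cv2.imread('pics/w4.png'),(400,300)),cv2.resize(cv2.imread('pics/s4.png')[200:344,230:422],(400,300))])
cv2.imwrite('pics/v4.png',im)
E
```

```text
[ 0.35209092 -0.25526146  0.17689912] [-2.46478241e-04  9.99996958e-01 -2.45289138e-03  8.44952793e-05] 0.03233673002472443 [-8.12613583e-01  8.29958831e-02 -4.26827712e-01  1.06121333e+00
  4.62251762e-04  7.63088476e-01]
```

View pics/v4.png

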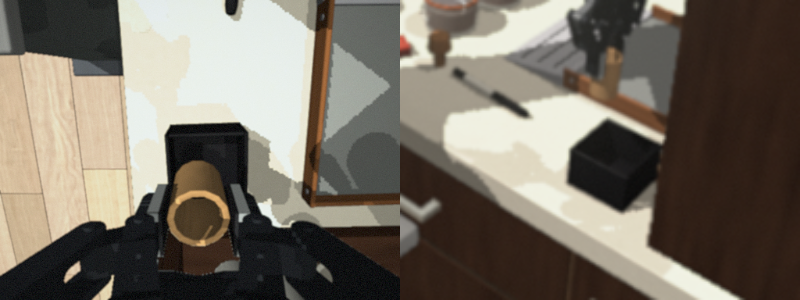

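The tube is held, and the bin lies directly ahead (left picture, back rim from (166,127) to (246,124)).

```bash
python3 - <<'E'
from h import *
a=load('w4');b=load('s4')
print(ray(a,np.array([(166,132),(246,128)])*1.28,.055).round(3).tolist())
# scene crop: x=230+u*.48,y=200+v*.48
q=np.array([(569,152),(608,120),(661,150),(623,184)])*.48+[230,200]
r=ray(b,q,.055);print(r.round(3).tolist(),r.mean(0))
E
```

```text
[[0.322, -0.235, 0.055], [0.397, -0.232, 0.055]]
[[0.64, -0.614, 0.055], [0.741, -0.635, 0.055], [0.725, -0.712, 0.055], [0.624, -0.688, 0.055]] [ 0.68240331 -0.66242923  0.055     ]
```

>>> carry_out(
  steps=[
    [-0.6,0.007,0.022,0,0,0,0],
    [-0.6,0,0,0.03,0,0,0],
    [-0.6,0,0,0.03,0,0,0],
    [-0.6,0,0,0.025,0,0,0],
    [-0.6,0,0,0.012,0,0,0],
    [-0.6,0,0,0,0,0,0],
    [-0.1,0,0,0,0,0,0],
    [0.2,0,0,0,0,0,0],
    [0.2,0,0,0,0,0,0],
    [0.2,0,0,0,0,0,0],
    [0.2,0,0,-0.03,0,0,0],
    [0.2,0,0,-0.05,0,0,0],
    [0.2,0,0,-0.05,0,0,0],
    [0.2,0.0,-0.05,-0.05,0,0,0],
    [1,0.0,-0.06,-0.05,0,0,0],
    [1,0,0,0,0,0,0],
  ],
)

```text
clock: 10.35
tcp_pos: [0.3603, -0.1843, 0.2975]
orientation: [0.002, 1.0, -0.001, 0.003]
wrist_force: [0.6, -0.0, 0.5]
finger_gap: 0.0842
```

```bash
python3 - <<'E'
from h import *
s=env.get_state();print(s['tcp_pos'],s['orientation'],s['finger_gap'],s['joint_pos'])
a=shot('wrist','w5');b=shot('scene','s5')
im=np.hstack([cv2.resize(cv2.imread('pics/w5.png'),(400,300)),cv2.resize(cv2.imread('pics/s5.png')[200:344,230:422],(400,300))])
cv2.imwrite('pics/v5.png',im)
E
```

```text
[ 0.36026511 -0.18431092  0.29751621] [ 1.74122618e-03  9.99994946e-01 -7.78120533e-04  2.54355022e-03] 0.0841916255155682 [-6.72194072e-01 -3.45906130e-02 -2.47492741e-01  1.35174487e+00
  4.38101951e-04  9.00159851e-01]
```

View pics/v5.png

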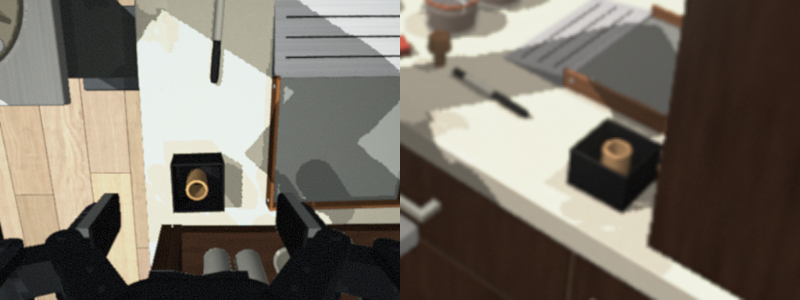

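The tube stands upright in the scrap box (left picture (197,187)). Next is the roll.

>>> carry_out(
  steps=[
    [1,0.01,-0.055,0,0,0,0],
    [1,0.01,-0.055,0,0,0,0],
    [1,0.01,-0.055,0,0,0,0],
    [1,0.01,-0.055,0,0,0,0],
    [1,0.01,-0.055,0.01,0,0,0],
    [1,0.01,-0.055,0.02,0,0,0],
    [1,0.01,-0.054,0.02,0,0,0],
    [1,0,0,0,0,0,0],
    [1,0,0,0,0,0,0],
  ],
)

```text
clock: 11.58
tcp_pos: [0.4311, 0.1972, 0.2425]
orientation: [0.001, 1.0, -0.003, -0.002]
wrist_force: [0.2, -0.5, -0.3]
finger_gap: 0.0855
```

```bash
python3 - <<'E'
from h import *
s=env.get_state();print(s['tcp_pos'],s['orientation'])
a=shot('wrist','w6')
for k in blobs(a,(22,150,120),(34,255,255))[:2]:
    (x,y),r=onplane(a,k,.04);print(cv2.boundingRect(k),cv2.contourArea(k),round(x,4),round(y,4),round(r,4))
E
```

```text
[0.43108369 0.19724694 0.24249251] [ 6.05496186e-04  9.99995114e-01 -2.67454555e-03 -1.50068446e-03]
(221, 108, 60, 62) 2819.5 0.4279 0.2289 0.0293
```

>>> carry_out(
  steps=[
    [1,-0.003,-0.033,0.03,0,0,0],
    [1,0,0,0.05,0,0,0],
    [1,0,0,0.05,0,0,0],
    [1,0,0,0.04,0,0,0],
    [1,0,0,0.03,0,0,0],
    [1,0,0,0.015,0,0,0],
    [1,0,0,0,0,0,0],
    [0,0,0,0,0,0,0],
    [0,0,0,0,0,0,0],
    [0,0,0,0,0,0,0],
    [0,0,0,0,0,0,0],
    [0,0,0,0,0,0,0],
  ],
  grip_force=30,
)

```text
clock: 13.12
tcp_pos: [0.4297, 0.2312, 0.0308]
orientation: [-0.0, 1.0, -0.002, 0.002]
wrist_force: [-1.0, -1.6, 5.3]
finger_gap: 0.0585
```

>>> carry_out(
  steps=[
    [0,0,0,-0.02,0,0,0],
    [0,0,0,-0.04,0,0,0],
    [0,0,0,-0.04,0,0,0],
    [0,0.02,-0.03,-0.01,0,0,0],
    [0,0.03,-0.05,0,0,0,0],
    [0,0.03,-0.05,0,0,0,0],
    [0,0.02,-0.035,0,0,0,0],
    [0,0.009,-0.016,0,0,0,0],
    [0,0,0,0,0,0,0],
    [0,0,0,0,0,0,0],
  ],
)

```text
clock: 14.38
tcp_pos: [0.5379, 0.4109, 0.1392]
orientation: [0.0, 1.0, -0.003, -0.0]
wrist_force: [-0.6, -0.5, -1.6]
finger_gap: 0.0587
```

```bash
python3 - <<'E'
from h import *
s=env.get_state();print(s['tcp_pos'],s['orientation'],s['finger_gap'])
a=shot('wrist','w7')
k=blobs(a,(22,150,120),(34,255,255))[0]
(x,y),r=onplane(a,k,s['tcp_pos'][2]+.009);print(cv2.boundingRect(k),x,y,r)
cv2.imwrite('pics/w7L.png',cv2.resize(cv2.imread('pics/w7.png'),(800,600)))
E
```

```text
[0.53787951 0.41087814 0.13924034] [ 2.09517588e-04  9.99996809e-01 -2.51029869e-03 -1.91908338e-04] 0.058739960872336905
(178, 197, 153, 155) 0.5377081632614136 0.41427555680274963 0.03357242792844772
```

View pics/w7L.png

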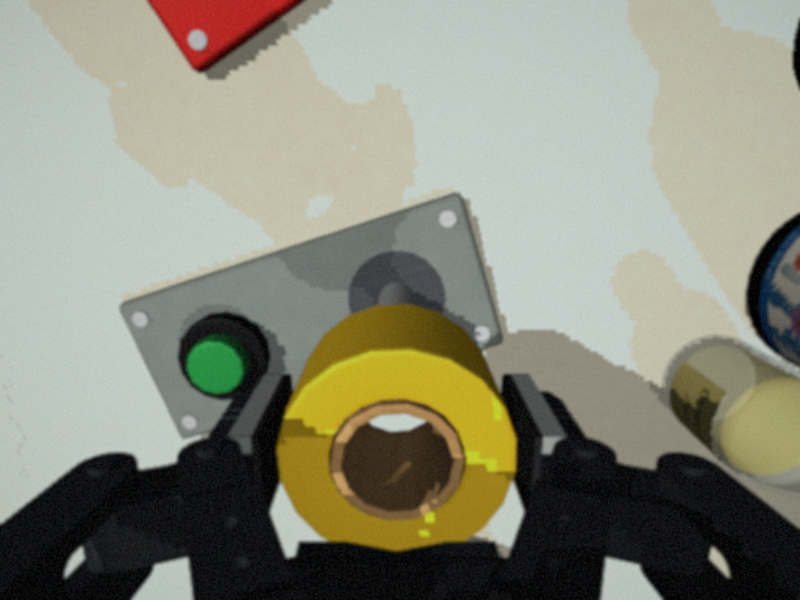

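The roll is held between the pads with its bore at about (397,461). The spindle foot is just visible above it at (397,295). I check the bore centre.

```bash
python3 - <<'E'
from h import *
a=load('w7');s=.64
print('bore',ray(a,np.array([(397,461),(330,461),(465,461),(397,402),(397,521)])*s,.148).round(4).tolist())
q=ray(a,np.array([(121,305),(461,194),(501,342),(183,437)])*s,.01);d=(q[1]+q[2]-q[0]-q[3]);d/=np.linalg.norm(d)
print(q.round(4).tolist(),q.mean(0)+.045*d)
E
```

```text
bore [[0.538, 0.4083, 0.148], [0.5216, 0.4083, 0.148], [0.5545, 0.4083, 0.148], [0.538, 0.4241, 0.148], [0.5379, 0.391, 0.148]]
[[0.4008, 0.4089, 0.01], [0.568, 0.4622, 0.01], [0.5902, 0.3889, 0.01], [0.4235, 0.3355, 0.01]] [0.53846796 0.41257395 0.01      ]
```

>>> carry_out(
  steps=[
    [0,0.0005,-0.004,0,0,0,0],
    [0,0,0,0.02,0,0,0],
    [0,0,0,0.02,0,0,0],
    [0,0,0,0.015,0,0,0],
    [0,0,0,0.015,0,0,0],
    [0,0,0,0,0,0,0],
  ],
)

```text
clock: 15.18
tcp_pos: [0.538, 0.4148, 0.0676]
orientation: [0.001, 1.0, -0.003, -0.001]
wrist_force: [-0.1, -1.0, -0.2]
finger_gap: 0.0589
```

>>> carry_out(
  steps=[
    [0,0,0,0.015,0,0,0],
    [0,0,0,0.01,0,0,0],
    [0,0,0,0,0,0,0],
    [0.5,0,0,0,0,0,0],
    [0.8,0,0,0,0,0,0],
    [0.8,0,0,0,0,0,0],
    [0.8,0,0,0,0,0,0],
    [0.8,0,0,-0.03,0,0,0],
    [0.8,0,0,-0.05,0,0,0],
    [0.8,0,0,-0.05,0,0,0],
    [0.8,0,0.04,-0.04,0,0,0],
    [0.8,0,0.06,-0.03,0,0,0],
    [0.8,0,0.06,-0.03,0,0,0],
    [0.8,0,0.04,0,0,0,0],
    [0.8,0,0,0,0,0,0],
    [0.8,0,0,0,0,0,0],
  ],
)

```text
clock: 17.18
tcp_pos: [0.5379, 0.2239, 0.27]
orientation: [-0.0, 1.0, -0.003, 0.0]
wrist_force: [0.4, 0.4, 1.0]
finger_gap: 0.0771
```

```bash
python3 - <<'E'
from h import *
s=env.get_state();print(s['tcp_pos'],s['orientation'],s['finger_gap'])
a=shot('wrist','w8')
for k in blobs(a,(22,150,120),(34,255,255))[:2]:
    for z in (.05,.055): print(cv2.boundingRect(k),z,onplane(a,k,z))
cv2.imwrite('pics/w8L.png',cv2.resize(cv2.imread('pics/w8.png'),(800,600)))
E
```

```text
[0.53794566 0.22389303 0.2700054 ] [-2.88879388e-04  9.99996443e-01 -2.65098048e-03  5.74840419e-05] 0.07708973864107997
```

View pics/w8L.png

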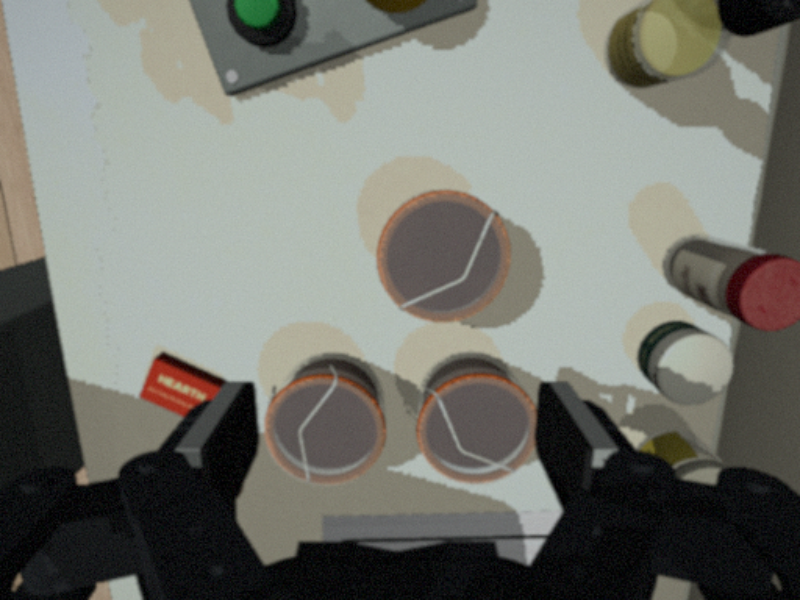

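This view shows jars a at (444,256), c at (326,427) and b at (477,427), all unmoved. The roll is mostly out of frame at the top, so I check its seating with the scene camera.

```bash
python3 - <<'E'
from h import *
a=load('w8');s=.64
print('a,c,b',ray(a,np.array([(444,256),(326,427),(477,427)])*s,.061).round(3).tolist())
w=ray(a,np.array([(377,256),(511,256),(266,427),(386,427)])*s,.061);print(w[1]-w[0],w[3]-w[2])
c=shot('scene','s8');d=shot('side','d8')
for n,v in(('sc',c),('side',d)):
    k=blobs(v,(20,120,100),(34,255,255),15)
    print(n,[cv2.boundingRect(q) for q in k[:4]])
    top=proj(v,[(.5385,.4125,.05)]);bot=proj(v,[(.5385,.4125,.01)]);tip=proj(v,[(.5385,.4125,.068)]);print('expect top,foot,tip',top,bot,tip)
i1=cv2.resize(cv2.imread('pics/s8.png')[140:200,160:240],(400,300),interpolation=cv2.INTER_CUBIC)
i2=cv2.resize(cv2.imread('pics/d8.png')[150:210,180:260],(400,300),interpolation=cv2.INTER_CUBIC)
cv2.imwrite('pics/v8.png',np.hstack([i1,i2]))
E
```

```text
a,c,b [[0.568, 0.231, 0.061], [0.488, 0.111, 0.061], [0.593, 0.11, 0.061]]
[ 0.08488922 -0.00027262  0.        ] [ 0.08354624 -0.00012643  0.        ]
sc [(194, 159, 15, 16), (314, 178, 14, 10), (108, 139, 9, 12)]
expect top,foot,tip [[200.42416225 161.56880905]] [[200.95905681 171.55840943]] [[200.18238262 156.99941983]]
side [(214, 174, 15, 14), (148, 153, 13, 10)]
expect top,foot,tip [[220.74804822 175.0426802 ]] [[221.15918039 185.02701799]] [[220.56009136 170.47473836]]
```

View pics/v8.png

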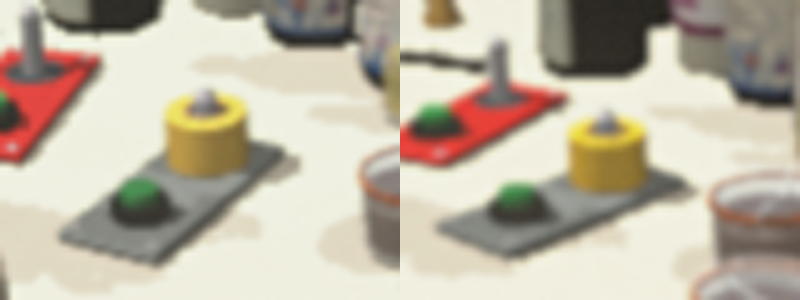

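The roll is seated: the spindle tip shows above it in both views, and the blobs match the expected pixels. Jars by averaging are a (0.568, 0.231), c (0.488, 0.107) and b (0.593, 0.107). I push b first, cradled between the fingers at a 60 mm gap with the tips tilted forward, to (0.645, -0.263).

>>> carry_out(
  steps=[
    [0.4,0.028,0.034,0,0,0,0],
    [0.4,0.027,0.034,0,0,0,0],
    [0.4,0,0,0.05,0,0,0],
    [0.4,0,0,0.05,0,0,0],
    [0.4,0,0,0.05,0,0,0],
    [0.4,0,0,0.05,0,0,0],
    [0.4,0,0,0.02,0,0,0],
    [0.4,0,0,0.01,0,0,0],
    [0.4,0,0,0.003,0,0,0],
    [0.4,0,0,0,0,0,0],
  ],
)

```text
clock: 18.58
tcp_pos: [0.5934, 0.1558, 0.0379]
orientation: [-0.0, 1.0, -0.002, 0.001]
wrist_force: [-0.5, 0.2, -0.0]
finger_gap: 0.0595
```

>>> carry_out(
  steps=[
    [0.4,0.001,0.006,0,-0.13,0,0],
    [0.4,0.001,0.006,0,-0.13,0,0],
    [0.4,0.0015,0.0097,0.0026,0,0,0],
    [0.4,0.0015,0.0097,0.0026,0,0,0],
    [0.4,0.0015,0.0097,0.0026,0,0,0],
    [0.4,0.0015,0.0097,0.0026,0,0,0],
    [0.4,0.0015,0.0097,0.0026,0,0,0],
    [0.4,0.0015,0.0097,0.0026,0,0,0],
    [0.4,0.0015,0.0097,0.0026,0,0,0],
    [0.4,0.0015,0.0097,0.0026,0,0,0],
    [0.4,0,0,0,0,0,0],
  ],
)

```text
clock: 19.95
tcp_pos: [0.6062, 0.0616, 0.0374]
orientation: [0.13, 0.991, -0.003, -0.0]
wrist_force: [1.6, 0.3, 1.0]
finger_gap: 0.0595
```

```bash
python3 - <<'E'
from h import *
s=env.get_state();print(s['tcp_pos'],s['orientation'],s['wrist_force'],s['joint_pos'])
a=shot('wrist','w9');b=shot('scene','s9')
im=np.hstack([cv2.resize(cv2.imread('pics/w9.png'),(400,300)),cv2.resize(cv2.imread('pics/s9.png')[150:258,220:364],(400,300))])
cv2.imwrite('pics/v9.png',im)
E
```

```text
[0.60618223 0.06162298 0.03738056] [ 1.30230932e-01  9.91478499e-01 -3.17323280e-03 -4.70362349e-04] [1.57185965 0.29410136 1.04150692] [ 0.08865203  0.55418351 -0.15535166  0.88673572 -0.25998855  1.66917985]
```

View pics/v9.png

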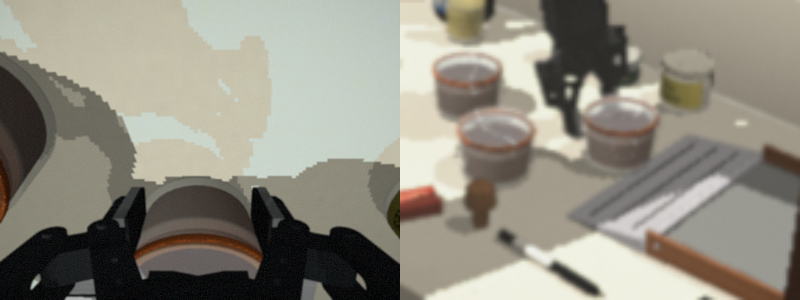

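The wrist half shows jar b squarely cradled between the fingers. The scene half shows it upright just before the ramp. I keep pushing.

>>> carry_out(
  steps=[
    [0.4,0.0014,0.0097,0.0026,0,0,0],
    [0.4,0.0014,0.0097,0.0026,0,0,0],
    [0.4,0.0014,0.0097,0.0026,0,0,0],
    [0.4,0.0014,0.0097,0.0026,0,0,0],
    [0.4,0.0014,0.0097,0.0026,0,0,0],
    [0.4,0.0014,0.01,0.0012,0,0,0],
    [0.4,0.0014,0.01,0.0012,0,0,0],
    [0.4,0.0014,0.01,0.0012,0,0,0],
    [0.4,0.0014,0.01,0.0012,0,0,0],
    [0.4,0.0014,0.01,0.0012,0,0,0],
    [0.4,0.0014,0.01,0.0012,0,0,0],
    [0.4,0.0014,0.01,0.0012,0,0,0],
  ],
)

```text
clock: 21.55
tcp_pos: [0.6226, -0.0575, 0.0477]
orientation: [0.129, 0.992, -0.002, -0.0]
wrist_force: [-1.0, 3.8, 1.4]
finger_gap: 0.0598
```

```bash
python3 - <<'E'
from h import *
s=env.get_state();print(s['tcp_pos'],s['orientation'],s['wrist_force'])
print(ray(load('s9'),np.array([(299.5,186.5)]),.061))
b=shot('scene','s10')
cv2.imwrite('pics/v10.png',cv2.resize(b['color'][160:280,240:400,::-1],(640,480),interpolation=cv2.INTER_CUBIC))
E
```

```text
[ 0.62258878 -0.05747144  0.04770768] [ 1.29395065e-01  9.91590302e-01 -2.36212757e-03 -1.00388795e-04] [-1.01304455  3.75394197  1.35650764]
[[0.62306086 0.03416513 0.061     ]]
```

View pics/v10.png

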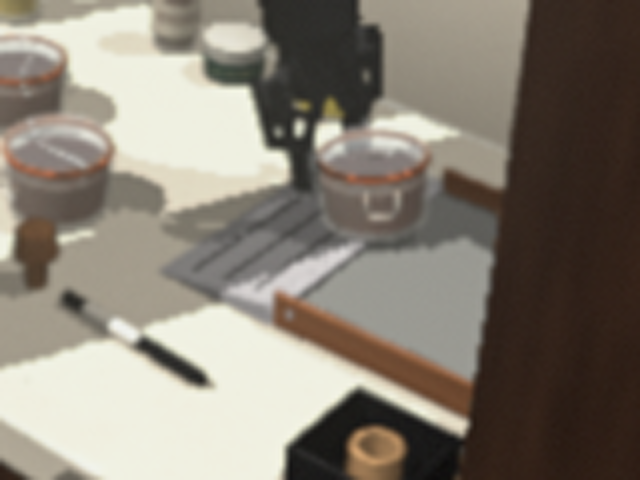

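Jar b is upright and at the lip. I continue over it and into the tray.

>>> carry_out(
  steps=[
    [0.4,0.0014,0.01,0.0012,0,0,0],
    [0.4,0.0014,0.01,0.0012,0,0,0],
    [0.4,0.0014,0.01,0.0012,0,0,0],
    [0.4,0.0014,0.0097,0.0026,0,0,0],
    [0.4,0.0014,0.0097,0.0026,0,0,0],
    [0.4,0.0014,0.0097,0.0026,0,0,0],
    [0.4,0.0014,0.0097,0.0026,0,0,0],
    [0.4,0.0014,0.0097,0.0026,0,0,0],
    [0.4,0.0014,0.0097,0.0026,0,0,0],
    [0.4,0.0014,0.0097,0.0026,0,0,0],
    [0.4,0.0014,0.0097,0.0026,0,0,0],
    [0.4,0.0014,0.0097,0.0026,0,0,0],
    [0.4,0.0014,0.0097,0.0026,0,0,0],
    [0.4,0.0014,0.0097,0.0026,0,0,0],
    [0.4,0,0,0,0,0,0],
  ],
)

```text
clock: 23.48
tcp_pos: [0.6416, -0.1988, 0.0517]
orientation: [0.13, 0.992, -0.003, 0.0]
wrist_force: [0.2, 0.7, 0.1]
finger_gap: 0.0596
```

>>> carry_out(
  steps=[
    [0.4,0.001,0.0097,0.0026,0,0,0],
    [0.4,0.001,0.0097,0.0026,0,0,0],
    [0.4,0,0,0,0,0,0],
    [0.4,0,-0.0193,-0.005,0,0,0],
    [0.4,0,-0.0193,-0.025,0,0,0],
    [0.4,0,0,-0.04,0.13,0,0],
    [0.4,0,0,-0.05,0.13,0,0],
    [0.4,-0.02,0,-0.06,0,0,0],
    [0.4,-0.03,-0.02,-0.06,0,0,0],
    [0.4,-0.03,-0.04,-0.05,0,0,0],
    [0.4,0,-0.02,0,0,0,0],
    [0.4,0,0,0,0,0,0],
    [0.4,0,0,0,0,0,0],
  ],
)

```text
clock: 25.1
tcp_pos: [0.5706, -0.0821, 0.3138]
orientation: [-0.0, 1.0, -0.002, -0.001]
wrist_force: [-0.2, 0.2, 0.1]
finger_gap: 0.0594
```

```bash
cat >> h.py <<'E'
def rings(c,z=.061):
    # orange seal rings -> centres on plane z
    m=cv2.inRange(cv2.cvtColor(c['color'].astype(np.uint8),cv2.COLOR_RGB2HSV),np.array((3,90,70)),np.array((14,255,255)))
    m=cv2.morphologyEx(m,cv2.MORPH_CLOSE,np.ones((5,5),np.uint8))
    cs,_=cv2.findContours(m,cv2.RETR_EXTERNAL,cv2.CHAIN_APPROX_NONE)
    for k in cs:
        if len(k)>40:
            (x,y),r=onplane(c,k,z); print(cv2.boundingRect(k),round(x,3),round(y,3),round(r,3))
E
python3 - <<'E'
from h import *
s=env.get_state();print(s['tcp_pos'],s['orientation'])
a=shot('wrist','w11');rings(a,.071);print();rings(a)
cv2.imwrite('pics/w11L.png',cv2.resize(cv2.imread('pics/w11.png'),(800,600)))
E
```

```text
[ 0.57061971 -0.08205552  0.31384578] [-2.33966892e-04  9.99996693e-01 -2.17332181e-03 -1.35506849e-03]
(278, 282, 11, 29) 0.606 -0.245 0.02
(290, 271, 31, 10) 0.631 -0.218 0.019
(185, 264, 107, 67) 0.551 -0.248 0.077
(178, 183, 9, 58) 0.489 -0.137 0.034
(356, 180, 7, 73) 0.69 -0.143 0.044
(80, 31, 24, 29) 0.409 0.041 0.014
(134, 0, 76, 26) 0.49 0.081 0.037
(73, 0, 21, 9) 0.403 0.082 0.01

(278, 282, 11, 29) 0.607 -0.252 0.021
(290, 271, 31, 10) 0.633 -0.224 0.019
(185, 264, 107, 67) 0.551 -0.254 0.079
(178, 183, 9, 58) 0.487 -0.14 0.035
(356, 180, 7, 73) 0.693 -0.146 0.045
(80, 31, 24, 29) 0.404 0.042 0.014
(134, 0, 76, 26) 0.488 0.083 0.038
(73, 0, 21, 9) 0.399 0.084 0.01
```

View pics/w11L.png

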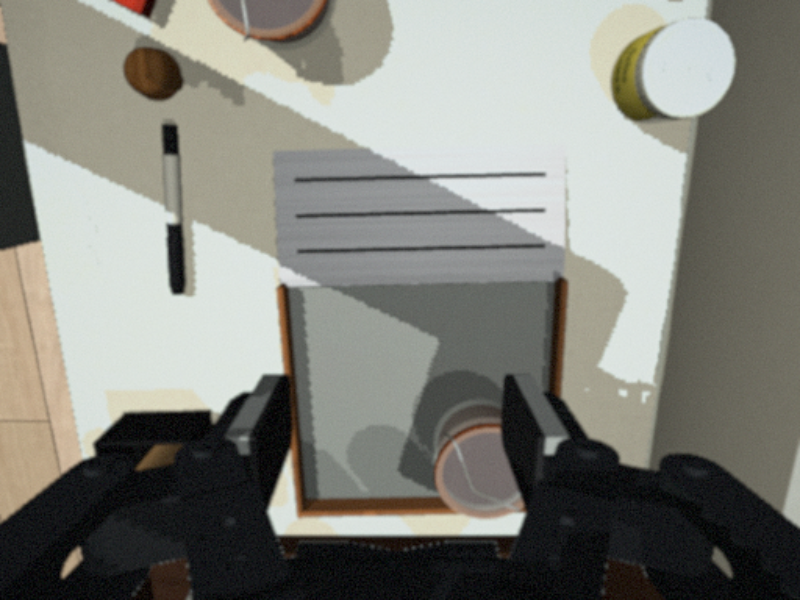

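Jar b sits deep in the right lane, with its rim centre near (485,471). I recheck c and a before pushing c.

>>> carry_out(
  steps=[
    [0.4,-0.02,-0.055,0,0,0,0],
    [0.4,-0.02,-0.055,0,0,0,0],
    [0.4,-0.02,-0.055,0,0,0,0],
    [0.4,-0.02,-0.055,0,0,0,0],
    [0.4,0,0,0,0,0,0],
    [0.4,0,0,0,0,0,0],
  ],
)

```text
clock: 25.9
tcp_pos: [0.4922, 0.1376, 0.3148]
orientation: [0.0, 1.0, -0.002, -0.001]
wrist_force: [0.5, -0.6, -0.7]
finger_gap: 0.0597
```

```bash
python3 - <<'E'
from h import *
s=env.get_state();print(s['tcp_pos'],s['orientation'])
print('b',ray(load('w11'),np.array([(485,471),(435,471),(480,423)])*.64,.071).round(3).tolist())
a=shot('wrist','w12');rings(a)
E
```

```text
[0.49218124 0.13761021 0.31475586] [ 3.23281978e-04  9.99996624e-01 -2.49024157e-03 -6.68656553e-04]
b [[0.639, -0.253, 0.071], [0.6, -0.252, 0.071], [0.633, -0.211, 0.071]]
(397, 361, 3, 23) 0.688 -0.152 0.019
(167, 225, 23, 18) 0.401 0.05 0.014
(213, 153, 74, 65) 0.486 0.107 0.042
(132, 151, 52, 43) 0.382 0.127 0.029
(299, 103, 55, 16) 0.57 0.198 0.029
(285, 35, 44, 73) 0.553 0.234 0.039
```

>>> carry_out(
  steps=[
    [0.4,-0.005,-0.018,0.04,0,0,0],
    [0.4,0,0,0.05,0,0,0],
    [0.4,0,0,0.05,0,0,0],
    [0.4,0,0,0.05,0,0,0],
    [0.4,0,0,0.05,0,0,0],
    [0.4,0,0,0.025,0,0,0],
    [0.4,0,0,0.012,0,0,0],
    [0.4,0,0,0,0,0,0],
  ],
)

```text
clock: 26.95
tcp_pos: [0.4871, 0.1551, 0.0382]
orientation: [0.0, 1.0, -0.003, -0.001]
wrist_force: [-0.5, -0.8, 0.9]
finger_gap: 0.0597
```

>>> carry_out(
  steps=[
    [0.4,0,0.006,0,-0.13,0,0],
    [0.4,0,0.006,0,-0.13,0,0],
    [0.4,0.003,0.0097,0.0026,0,0,0],
    [0.4,0.006,0.0097,0.0026,0,0,0],
    [0.4,0.006,0.0097,0.0026,0,0,0],
    [0.4,0.006,0.0097,0.0026,0,0,0],
    [0.4,0.006,0.0097,0.0026,0,0,0],
    [0.4,0.006,0.0097,0.0026,0,0,0],
    [0.4,0.006,0.0097,0.0026,0,0,0],
    [0.4,0.006,0.0097,0.0026,0,0,0],
    [0.4,0.005,0.0097,0.0026,0,0,0],
    [0.4,0.002,0.0097,0.0026,0,0,0],
    [0.4,0,0,0,0,0,0],
  ],
)

```text
clock: 28.58
tcp_pos: [0.5391, 0.0422, 0.0393]
orientation: [0.13, 0.991, -0.003, 0.0]
wrist_force: [0.5, 0.7, 1.3]
finger_gap: 0.0597
```

```bash
python3 - <<'E'
from h import *
s=env.get_state();print(s['tcp_pos'],s['wrist_force'])
a=shot('wrist','w13');b=shot('scene','s13');rings(b)
im=np.hstack([cv2.resize(cv2.imread('pics/w13.png'),(400,300)),cv2.resize(cv2.imread('pics/s13.png')[150:258,220:364],(400,300))])
cv2.imwrite('pics/v13.png',im)
E
```

```text
[0.53905365 0.04215292 0.03933269] [0.53295345 0.74953562 1.26197828]
(309, 234, 50, 30) 0.425 -0.227 0.081
(214, 217, 21, 12) 0.318 0.059 0.032
(281, 203, 23, 6) 0.522 -0.017 0.035
(232, 176, 23, 6) 0.545 0.208 0.037
(144, 150, 20, 21) 0.419 0.529 0.082
(30, 46, 52, 51) 0.812 2.081 0.648
```

View pics/v13.png

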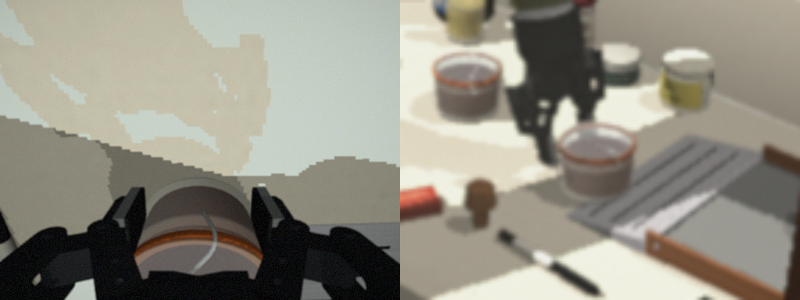

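Jar c is centred in the cradle and in line with the left lane. I push it straight in.

>>> carry_out(
  steps=[
    [0.4,0,0.0097,0.0026,0,0,0],
    [0.4,0,0.0097,0.0026,0,0,0],
    [0.4,0,0.0097,0.0026,0,0,0],
    [0.4,0,0.01,0.0012,0,0,0],
    [0.4,0,0.01,0.0012,0,0,0],
    [0.4,0,0.01,0.0012,0,0,0],
    [0.4,0,0.01,0.0012,0,0,0],
    [0.4,0,0.01,0.0012,0,0,0],
    [0.4,0,0.01,0.0012,0,0,0],
    [0.4,0,0.01,0.0012,0,0,0],
    [0.4,0,0.01,0.0012,0,0,0],
    [0.4,0,0.01,0.0012,0,0,0],
    [0.4,0,0.01,0.0012,0,0,0],
    [0.4,0,0.0097,0.0026,0,0,0],
    [0.4,0,0.0097,0.0026,0,0,0],
  ],
)

```text
clock: 30.55
tcp_pos: [0.537, -0.1073, 0.0528]
orientation: [0.13, 0.992, -0.003, -0.001]
wrist_force: [0.6, 1.1, -2.2]
finger_gap: 0.0595
```

>>> carry_out(
  steps=[
    [0.4,0,0.0097,0.0026,0,0,0],
    [0.4,0,0.0097,0.0026,0,0,0],
    [0.4,0,0.0097,0.0026,0,0,0],
    [0.4,0,0.0097,0.0026,0,0,0],
    [0.4,0,0.0097,0.0026,0,0,0],
    [0.4,0,0.0097,0.0026,0,0,0],
    [0.4,0,0.0097,0.0026,0,0,0],
    [0.4,0,0.0097,0.0026,0,0,0],
    [0.4,0,0.0097,0.0026,0,0,0],
    [0.4,0,0.0097,0.0026,0,0,0],
    [0.4,0,0.005,0.0013,0,0,0],
    [0.4,0,0,0,0,0,0],
  ],
)

```text
clock: 32.05
tcp_pos: [0.5372, -0.2128, 0.0534]
orientation: [0.13, 0.992, -0.003, -0.0]
wrist_force: [-0.6, 0.6, 0.4]
finger_gap: 0.0599
```

>>> carry_out(
  steps=[
    [0.4,0,0.0097,0.0026,0,0,0],
    [0.4,0,0,0,0,0,0],
    [0.4,0,-0.0193,-0.005,0,0,0],
    [0.4,0,-0.0193,-0.025,0,0,0],
    [0.4,0,0,-0.04,0.13,0,0],
    [0.4,0,0,-0.05,0.13,0,0],
    [0.4,0,0,-0.06,0,0,0],
    [0.4,0.005,-0.02,-0.06,0,0,0],
    [0.4,0.005,-0.04,-0.04,0,0,0],
    [0.4,0.005,-0.03,0,0,0,0],
    [0.4,0,0,0,0,0,0],
    [0.4,0,0,0,0,0,0],
  ],
)

```text
clock: 33.55
tcp_pos: [0.5523, -0.0702, 0.3191]
orientation: [0.0, 1.0, -0.002, -0.001]
wrist_force: [-0.4, 0.1, -0.0]
finger_gap: 0.0601
```

```bash
python3 - <<'E'
from h import *
s=env.get_state();print(s['tcp_pos'])
a=shot('wrist','w14');rings(a,.071)
E
```

```text
[ 0.55234842 -0.07022166  0.31905726]
(265, 320, 40, 14) 0.591 -0.289 0.025
(291, 288, 11, 29) 0.605 -0.245 0.021
(193, 190, 84, 145) 0.507 -0.196 0.098
(366, 188, 9, 78) 0.689 -0.146 0.048
(100, 44, 24, 27) 0.407 0.041 0.013
(69, 0, 48, 21) 0.393 0.095 0.024
```

>>> carry_out(
  steps=[
    [0.4,0.003,-0.03,0,0,0,0],
    [0.4,0.003,-0.055,0,0,0,0],
    [0.4,0.003,-0.055,0,0,0,0],
    [0.4,0.003,-0.055,0,0,0,0],
    [0.4,0.003,-0.055,0,0,0,0],
    [0.4,0.003,-0.055,0,0,0,0],
    [0.4,0,0,0,0,0,0],
    [0.4,0,0,0,0,0,0],
  ],
)

```text
clock: 34.6
tcp_pos: [0.5723, 0.2334, 0.3188]
orientation: [0.0, 1.0, -0.003, -0.001]
wrist_force: [-0.0, 0.2, -1.3]
finger_gap: 0.0596
```

```bash
python3 - <<'E'
from h import *
s=env.get_state();print(s['tcp_pos'])
a=shot('wrist','w15');rings(a)
for k in blobs(a,(22,120,80),(34,255,255))[:3]:print('roll?',cv2.boundingRect(k),onplane(a,k,.05))
E
```

```text
[0.57226817 0.23336064 0.31879828]
(83, 222, 47, 38) 0.391 0.136 0.029
(428, 186, 23, 20) 0.788 0.19 0.014
(278, 141, 10, 47) 0.6 0.23 0.027
(214, 127, 63, 53) 0.564 0.237 0.041
roll? (194, 0, 54, 22) ((0.5378445386886597, 0.40191906690597534), 0.02764705754816532)
roll? (373, 267, 27, 16) ((0.7415623664855957, 0.08339658379554749), 0.01753665693104267)
```

Jar a is at about (0.568, 0.235) and the roll has not moved. I push a into the left lane behind c.

>>> carry_out(
  steps=[
    [0.4,-0.004,-0.052,0.03,0,0,0],
    [0.4,0,0,0.05,0,0,0],
    [0.4,0,0,0.05,0,0,0],
    [0.4,0,0,0.05,0,0,0],
    [0.4,0,0,0.05,0,0,0],
    [0.4,0,0,0.035,0,0,0],
    [0.4,0,0,0.014,0,0,0],
    [0.4,0,0,0,0,0,0],
  ],
)

```text
clock: 35.65
tcp_pos: [0.5686, 0.285, 0.0404]
orientation: [0.0, 1.0, -0.003, -0.001]
wrist_force: [-0.5, -1.0, 0.5]
finger_gap: 0.0602
```

>>> carry_out(
  steps=[
    [0.4,0,0.006,0,-0.13,0,0],
    [0.4,0,0.006,0,-0.13,0,0],
    [0.4,-0.0016,0.0097,0.0026,0,0,0],
    [0.4,-0.0016,0.0097,0.0026,0,0,0],
    [0.4,-0.0016,0.0097,0.0026,0,0,0],
    [0.4,-0.0016,0.0097,0.0026,0,0,0],
    [0.4,-0.0016,0.0097,0.0026,0,0,0],
    [0.4,-0.0016,0.0097,0.0026,0,0,0],
    [0.4,-0.0016,0.0097,0.0026,0,0,0],
    [0.4,-0.0016,0.0097,0.0026,0,0,0],
    [0.4,-0.0016,0.0097,0.0026,0,0,0],
    [0.4,-0.0016,0.0097,0.0026,0,0,0],
    [0.4,-0.0016,0.0097,0.0026,0,0,0],
    [0.4,-0.0016,0.0097,0.0026,0,0,0],
    [0.4,-0.0016,0.0097,0.0026,0,0,0],
    [0.4,-0.0016,0.0097,0.0026,0,0,0],
    [0.4,-0.0016,0.0097,0.0026,0,0,0],
    [0.4,-0.0016,0.0097,0.0026,0,0,0],
    [0.4,-0.0016,0.0097,0.0026,0,0,0],
    [0.4,-0.0016,0.0097,0.0026,0,0,0],
  ],
)

```text
clock: 38.15
tcp_pos: [0.5386, 0.0933, 0.0411]
orientation: [0.129, 0.992, -0.002, -0.0]
wrist_force: [0.8, 5.7, 6.2]
finger_gap: 0.0596
```

```bash
python3 - <<'E'
from h import *
s=env.get_state();print(s['tcp_pos'],s['wrist_force'])
a=shot('wrist','w16');b=shot('scene','s16');rings(b); print(); rings(a)
E
```

```text
[0.53859246 0.09331583 0.04107559] [0.7763627  5.66219943 6.21719153]
(309, 234, 50, 30) 0.425 -0.227 0.081
(214, 217, 21, 12) 0.318 0.059 0.032
(269, 200, 21, 4) 0.513 0.026 0.03
(144, 150, 27, 23) 0.436 0.501 0.09
(30, 46, 46, 51) 0.812 2.081 0.648

(172, 292, 161, 38) 0.538 0.089 0.029
```

>>> carry_out(
  steps=[
    [0.4,0,0.0097,0.0026,0,0,0],
    [0.4,0,0.0097,0.0026,0,0,0],
    [0.4,0,0.0097,0.0026,0,0,0],
    [0.4,0,0.0097,0.0026,0,0,0],
    [0.4,0,0.0097,0.0026,0,0,0],
    [0.4,0,0.0097,0.0026,0,0,0],
    [0.4,0,0.0097,0.0026,0,0,0],
    [0.4,0,0.0097,0.0026,0,0,0],
    [0.4,0,0.01,0.0012,0,0,0],
    [0.4,0,0.01,0.0012,0,0,0],
    [0.4,0,0.01,0.0012,0,0,0],
  ],
)

```text
clock: 39.62
tcp_pos: [0.5376, -0.0175, 0.0447]
orientation: [0.13, 0.992, -0.003, -0.001]
wrist_force: [-0.4, 1.8, -1.0]
finger_gap: 0.0596
```

>>> carry_out(
  steps=[
    [0.4,0,0.01,0.0012,0,0,0],
    [0.4,0,0.01,0.0012,0,0,0],
    [0.4,0,0.01,0.0012,0,0,0],
    [0.4,0,0.01,0.0012,0,0,0],
    [0.4,0,0.01,0.0012,0,0,0],
    [0.4,0,0.01,0.0012,0,0,0],
    [0.4,0,0.01,0.0012,0,0,0],
    [0.4,0,0.0097,0.0026,0,0,0],
    [0.4,0,0.0097,0.0026,0,0,0],
    [0.4,0,0,0,0,0,0],
  ],
)

```text
clock: 40.88
tcp_pos: [0.5376, -0.1076, 0.0547]
orientation: [0.13, 0.992, -0.003, -0.001]
wrist_force: [0.7, 0.8, 0.6]
finger_gap: 0.06
```

Now about 21 mm more, then I retreat and look.

>>> carry_out(
  steps=[
    [0.4,0,0.0097,0.0026,0,0,0],
    [0.4,0,0.0097,0.0026,0,0,0],
    [0.4,0,0,0,0,0,0],
    [0.4,0,-0.0193,-0.005,0,0,0],
    [0.4,0,-0.0193,-0.025,0,0,0],
    [0.4,0,0,-0.04,0.13,0,0],
    [0.4,0,0,-0.05,0.13,0,0],
    [0.4,0,0,-0.06,0,0,0],
    [0.4,0.005,0,-0.06,0,0,0],
    [0.4,0.01,0,-0.05,0,0,0],
    [1,0.01,0,-0.02,0,0,0],
    [1,0,0,0,0,0,0],
    [1,0,0,0,0,0,0],
    [1,0,0,0,0,0,0],
  ],
)

```text
clock: 42.62
tcp_pos: [0.5621, -0.0648, 0.3506]
orientation: [-0.0, 1.0, -0.003, -0.001]
wrist_force: [-0.6, 1.1, -0.5]
finger_gap: 0.0855
```

```bash
python3 - <<'E'
from h import *
s=env.get_state();print(s['tcp_pos'])
a=shot('wrist','w17')
cv2.imwrite('pics/w17L.png',cv2.resize(cv2.imread('pics/w17.png'),(800,600)))
E
```

```text
[ 0.56206155 -0.06477014  0.35058819]
```

View pics/w17L.png

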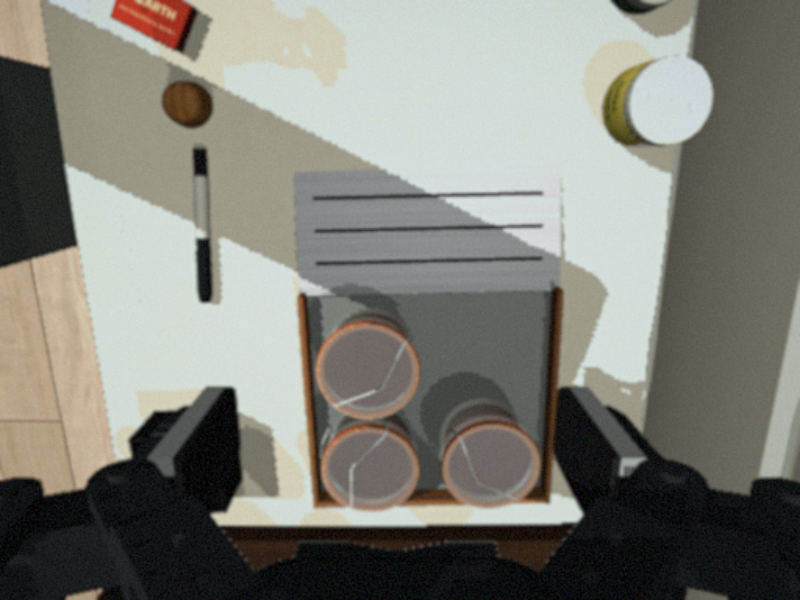

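All three jars are inside the tray: a at (368,369), c at (371,466) and b at (491,463). I check the depths and the button.

```bash
python3 - <<'E'
from h import *
a=load('w17');s=.64
J=ray(a,np.array([(368,369),(371,466),(491,463)])*s,.071)[:,:2]
L=ray(a,np.array([(304,294),(557,290)])*s,.016)[:,:2];E=ray(a,np.array([(300,172),(560,171)])*s,0)
m=L.mean(0);y=(L[1]-L[0])/np.linalg.norm(L[1]-L[0]);x=np.array([y[1],-y[0]])
print('lip mid',m,'axis',x)
for j in J: print(j.round(3),'tray x,y',((j-m)@x).round(3),((j-m)@y).round(3))
for j in J:
  print(ray(a,np.array([(317,369),(420,369)])*s,.071).round(3).tolist() if j is J[0] else '')
E
```

```text
lip mid [ 0.59087549 -0.11355035] axis [ 0.01391337 -0.9999032 ]
[ 0.538 -0.164] tray x,y 0.05 -0.054
[ 0.538 -0.254] tray x,y 0.14 -0.054
[ 0.642 -0.251] tray x,y 0.139 0.049
```

Tray coordinates (x, y in m) are a (0.050, -0.054), c (0.140, -0.054) and b (0.139, 0.049), all within limits. Now the button, with the gripper shut.

>>> carry_out(
  steps=[
    [-1,-0.0138,-0.05,0,0,0,0],
    [-1,-0.0138,-0.05,0,0,0,0],
    [-1,-0.0138,-0.05,0,0,0,0],
    [-1,-0.0138,-0.05,0,0,0,0],
    [-1,-0.0138,-0.05,0.02,0,0,0],
    [-1,-0.0138,-0.05,0.04,0,0,0],
    [-1,-0.0138,-0.05,0.04,0,0,0],
    [-1,-0.0138,-0.05,0.04,0,0,0],
    [-1,0,0,0.03,0,0,0],
    [-1,0,0,0,0,0,0],
    [-1,0,0,0,0,0,0],
  ],
)

```text
clock: 44.05
tcp_pos: [0.4568, 0.3285, 0.1886]
orientation: [-0.0, 1.0, -0.003, 0.0]
wrist_force: [0.6, -1.4, 0.1]
finger_gap: 0.0001
```

```bash
python3 - <<'E'
from h import *
s=env.get_state();print(s['tcp_pos'],s['finger_gap'])
a=shot('wrist','w18')
for z in(.02,.025):
  k=blobs(a,(45,120,60),(75,255,255))[0];print('btn',z,cv2.boundingRect(k),onplane(a,k,z))
k=blobs(a,(22,140,100),(34,255,255))[0];print('roll',cv2.boundingRect(k),onplane(a,k,.05))
im=cv2.imread('pics/w18.png');cv2.imwrite('pics/w18L.png',cv2.resize(im,(640,480)))
E
```

```text
[0.45679491 0.32847596 0.18856309] 7.817055386286562e-05
btn 0.02 (230, 99, 34, 35) ((0.4512644410133362, 0.38396155834198), 0.014463189989328384)
btn 0.025 (230, 99, 34, 35) ((0.45136409997940063, 0.3842025697231293), 0.014216907322406769)
roll (316, 36, 87, 84) ((0.5345070362091064, 0.4117155075073242), 0.03221958875656128)
```

View pics/w18L.png

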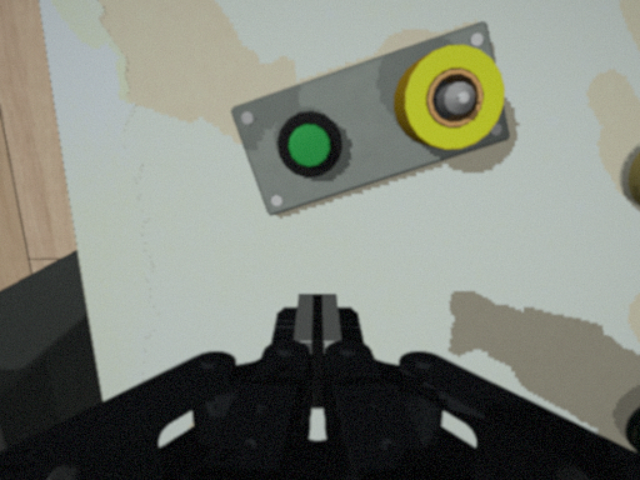

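The roll is down on the plate around the spindle tip. The button is at (310,146), or (0.4513, 0.384) in world coordinates, with its top about 25 mm high. I go above it and then press in small steps.

>>> carry_out(
  steps=[
    [-1,-0.0055,-0.0555,0,0,0,0],
    [-1,0,0,0.05,0,0,0],
    [-1,0,0,0.05,0,0,0],
    [-1,0,0,0.025,0,0,0],
    [-1,0,0,0.008,0,0,0],
    [-1,0,0,0,0,0,0],
    [-1,0,0,0,0,0,0],
  ],
)

```text
clock: 44.98
tcp_pos: [0.4527, 0.3849, 0.0567]
orientation: [-0.001, 1.0, -0.003, 0.001]
wrist_force: [0.0, 0.1, 1.1]
finger_gap: 0.0
```

>>> carry_out(
  steps=[
    [-1,0,0,0.004,0,0,0],
    [-1,0,0,0.004,0,0,0],
    [-1,0,0,0.002,0,0,0],
    [-1,0,0,0,0,0,0],
  ],
)

```text
clock: 45.48
tcp_pos: [0.4521, 0.3849, 0.0453]
orientation: [-0.001, 1.0, -0.002, 0.001]
wrist_force: [2.9, 0.6, 4.4]
finger_gap: -0.0002
```

>>> carry_out(
  steps=[
    [-1,0,0,0.002,0,0,0],
    [-1,0,0,0.002,0,0,0],
    [-1,0,0,0,0,0,0],
  ],
)

```text
clock: 45.85
tcp_pos: [0.4522, 0.3849, 0.0447]
orientation: [-0.001, 1.0, -0.002, 0.002]
wrist_force: [-4.1, -3.8, 25.9]
finger_gap: -0.0001
```

>>> carry_out(
  steps=[
    [-1,0,0,0.002,0,0,0],
    [-1,0,0,0.001,0,0,0],
    [-1,0,0,0,0,0,0],
  ],
)

```text
clock: 46.22
tcp_pos: [0.4523, 0.385, 0.0444]
orientation: [-0.001, 1.0, -0.002, 0.002]
wrist_force: [-9.5, -7.3, 43.8]
finger_gap: 0.0
```

The force rose to 44 N at TCP z 0.0444, so something has bottomed out. I back off and triangulate the button's top height, to tell a full press from fingers landing on the bezel.

>>> carry_out(
  steps=[
    [-1,0,0,-0.007,0,0,0],
    [-1,0,0,-0.01,0,0,0],
    [-1,0,0,-0.03,0,0,0],
    [-1,0,0,0,0,0,0],
  ],
)

```text
clock: 46.72
tcp_pos: [0.4518, 0.3848, 0.086]
orientation: [-0.001, 1.0, -0.002, 0.001]
wrist_force: [0.6, 0.7, 0.5]
finger_gap: -0.0007
```

```bash
python3 - <<'E'
from h import *
A=[];B=[];obs=[]
for t in('w1','w3','w7','w18','w8','s8','d8'):
    c=load(t);c['color']=c['color'].astype(np.uint8)
    k=blobs(c,(45,120,50),(80,255,255),15)
    for q in k:
        (u,v),r=cv2.minEnclosingCircle(q); w=ray(c,[(u,v)],.025)[0]
        if np.hypot(w[0]-.452,w[1]-.384)<.03:
            if t[0]=='w' and t!='w8':obs.append((c,u,v,t))
            o=-c['R'].T@c['t'];d=w-o;d/=np.linalg.norm(d);P=np.eye(3)-np.outer(d,d)
            print(t,(round(u,1),round(v,1)),'r',round(r,1),[ (z,ray(c,[(u,v)],z)[0][:2].round(4).tolist()) for z in(.018,.025,.032)])
            if t[0]=='w' and t!='w8':A.append(P);B.append(P@o)
print(np.linalg.solve(sum(A),sum(B)))
E
```

```text
w1 (264.5, 48.4) r 12.9 [(0.018, [0.4512, 0.3862]), (0.025, [0.451, 0.3853]), (0.032, [0.4508, 0.3843])]
w3 (144.1, 217.4) r 17.7 [(0.018, [0.4478, 0.3807]), (0.025, [0.4502, 0.3832]), (0.032, [0.4526, 0.3857])]
w7 (137.9, 233.2) r 19.6 [(0.018, [0.448, 0.3805]), (0.025, [0.4506, 0.3833]), (0.032, [0.4532, 0.3862])]
w18 (247.0, 115.7) r 17.8 [(0.018, [0.4513, 0.384]), (0.025, [0.4515, 0.3844]), (0.032, [0.4516, 0.3847])]
w8 (163.5, 2.5) r 14.7 [(0.018, [0.4484, 0.3868]), (0.025, [0.4501, 0.3851]), (0.032, [0.4517, 0.3833])]
[0.45134804 0.38456411 0.02806544]
```

Top height comes out at about 28 mm, so first contact should be near TCP z 0.047–0.049 and full travel near 0.042. I'll trace the force against height to measure the actual travel.

>>> carry_out(
  steps=[
    [-1,0,0,0.022,0,0,0],
    [-1,0,0,0.01,0,0,0],
    [-1,0,0,0,0,0,0],
    [-1,0,0,0,0,0,0],
  ],
)

```text
clock: 47.22
tcp_pos: [0.4511, 0.3843, 0.0526]
orientation: [0.0, 1.0, -0.003, -0.0]
wrist_force: [-0.3, -0.5, 0.2]
finger_gap: 0.0005
```

>>> carry_out(
  steps=[
    [-1,0,0,0.002,0,0,0],
    [-1,0,0,0,0,0,0],
    [-1,0,0,0,0,0,0],
  ],
)

```text
clock: 47.6
tcp_pos: [0.4515, 0.3845, 0.0511]
orientation: [-0.0, 1.0, -0.003, 0.0]
wrist_force: [0.6, -0.1, 0.9]
finger_gap: -0.0001
```

>>> carry_out(
  steps=[
    [-1,0,0,0.002,0,0,0],
    [-1,0,0,0,0,0,0],
    [-1,0,0,0,0,0,0],
  ],
)

```text
clock: 47.98
tcp_pos: [0.4516, 0.3845, 0.049]
orientation: [-0.0, 1.0, -0.002, 0.0]
wrist_force: [1.1, 0.9, 2.5]
finger_gap: 0.0003
```

>>> carry_out(
  steps=[
    [-1,0,0,0.002,0,0,0],
    [-1,0,0,0,0,0,0],
    [-1,0,0,0,0,0,0],
  ],
)

```text
clock: 48.35
tcp_pos: [0.4516, 0.3845, 0.0469]
orientation: [-0.0, 1.0, -0.003, 0.0]
wrist_force: [0.7, 0.8, 3.4]
finger_gap: -0.0004
```

>>> carry_out(
  steps=[
    [-1,0,0,0.002,0,0,0],
    [-1,0,0,0,0,0,0],
    [-1,0,0,0,0,0,0],
  ],
)

```text
clock: 48.72
tcp_pos: [0.4516, 0.3845, 0.0451]
orientation: [-0.0, 1.0, -0.003, 0.0]
wrist_force: [1.7, -0.1, 6.1]
finger_gap: 0.0002
```

The spring force rises about 0.8 N/mm from first contact near 0.0515 to the hard stop at about 0.045. That is roughly 6 mm of travel, so this is the full press and not the bezel. I press fully once more, then release and withdraw.

>>> carry_out(
  steps=[
    [-1,0,0,0.002,0,0,0],
    [-1,0,0,0,0,0,0],
    [-1,0,0,0,0,0,0],
  ],
)

```text
clock: 49.1
tcp_pos: [0.4516, 0.3846, 0.0448]
orientation: [-0.0, 1.0, -0.002, 0.001]
wrist_force: [-1.5, -1.9, 16.5]
finger_gap: -0.0005
```

>>> carry_out(
  steps=[
    [-1,0,0,-0.005,0,0,0],
    [-1,0,0,-0.01,0,0,0],
    [-1,0,0,-0.03,0,0,0],
    [-1,0,0,-0.05,0,0,0],
    [-1,0,0.02,-0.05,0,0,0],
    [-1,0.02,0.05,-0.05,0,0,0],
    [-1,0.02,0.05,-0.03,0,0,0],
    [-1,0.02,0.05,0,0,0,0],
    [-1,0.02,0.05,0,0,0,0],
    [-1,0.02,0.05,0,0,0,0],
    [-1,0.01,0.05,0,0,0,0],
    [-1,0,0.05,0,0,0,0],
    [-1,0,0.04,0,0,0,0],
    [-1,0,0,0,0,0,0],
    [-1,0,0,0,0,0,0],
    [-1,0,0,0,0,0,0],
  ],
)

```text
clock: 51.1
tcp_pos: [0.5559, -0.0176, 0.2599]
orientation: [-0.0, 1.0, -0.002, -0.0]
wrist_force: [0.6, -0.4, 0.9]
finger_gap: -0.0002
```

```bash
python3 - <<'E'
from h import *
s=env.get_state();print(s['tcp_pos'],s['clock'])
a=shot('wrist','w20');rings(a,.071);c=shot('scene','s20');d=shot('side','d20')
for n,v in(('sc',c),('side',d)):
    print(n,'yellow',[cv2.boundingRect(q) for q in blobs(v,(20,120,100),(34,255,255),15)[:3]],'green',[cv2.boundingRect(q) for q in blobs(v,(45,100,40),(80,255,255),8)])
for p in('s8','d8'):
    v=load(p);v['color']=v['color'].astype(np.uint8);print(p,'green',[cv2.boundingRect(q) for q in blobs(v,(45,100,40),(80,255,255),8)])
i0=cv2.resize(cv2.imread('pics/w20.png'),(400,300));i1=cv2.resize(cv2.imread('pics/s20.png')[130:322,150:406],(400,300))
cv2.imwrite('pics/v20.png',np.hstack([i0,i1]))
E
```

```text
[ 0.55587033 -0.01764441  0.25993676] 51.1
(183, 249, 8, 43) 0.488 -0.117 0.024
(376, 246, 9, 52) 0.686 -0.119 0.029
(76, 92, 29, 32) 0.409 0.045 0.014
(37, 5, 63, 59) 0.397 0.106 0.028
sc yellow [(194, 160, 15, 15), (315, 178, 13, 10)] green [(184, 176, 7, 4), (154, 159, 7, 4)]
side yellow [(214, 174, 15, 14), (148, 153, 13, 10), (38, 6, 7, 11)] green [(247, 0, 8, 12)]
s8 green []
d8 green []
```

The picture limit is reached, so I verify numerically, comparing from the same pose as the earlier tray picture (w17).

>>> carry_out(
  steps=[
    [1,0.006,0.047,-0.045,0,0,0],
    [1,0,0,-0.045,0,0,0],
    [1,0,0,0,0,0,0],
    [1,0,0,0,0,0,0],
    [1,0,0,0,0,0,0],
    [1,0,0,0,0,0,0],
  ],
)

```text
clock: 52.0
tcp_pos: [0.5613, -0.0633, 0.3472]
orientation: [-0.0, 1.0, -0.002, -0.001]
wrist_force: [-0.3, 0.8, 0.2]
finger_gap: 0.0854
```

```bash
python3 - <<'E'
from h import *
s=env.get_state();print(s['tcp_pos'],s['wrist_force'])
b=shot('wrist','w21');a=load('w17')
# register templates of jar lids/floor from w17 in w21
for n,(u,v),r in(('a',(235,236),38),('c',(237,298),30),('b',(314,296),30),('ramp',(280,160),40),('cork',(120,66),22),('marker',(130,143),26),('salt',(430,64),30)):
    T=a['color'][v-r:v+r,u-r:u+r].astype(np.uint8);S=b['color'][max(v-r-25,0):v+r+25,u-r-25:u+r+25]
    m=cv2.matchTemplate(S,T,cv2.TM_CCOEFF_NORMED);_,q,_,p=cv2.minMaxLoc(m);print(n,'shift px',p[0]-25,p[1]-min(25,v-r),'corr',round(q,3))
# bin/core + stand/roll in scene before vs now
p=load('s8')['color'].astype(np.uint8);q=load('s20')['color']
for n,(x0,y0,x1,y1) in(('stand+roll',(170,150,222,195)),('red stand',(143,140,182,174)),('bin',(306,255,356,302)),('cruet',(232,125,254,166)),('pepper',(274,140,294,174)),('matchbox',(212,214,238,230))):
    print(n,'mean abs diff',cv2.absdiff(p[y0:y1,x0:x1],q[y0:y1,x0:x1]).mean().round(1))
E
```

```text
[ 0.56128395 -0.06327984  0.34715926] [-0.31618224  0.8493367   0.16736979]
a shift px 0 2 corr 0.982
c shift px 0 2 corr 0.98
b shift px 1 2 corr 0.982
ramp shift px 1 1 corr 0.973
cork shift px -1 1 corr 0.991
marker shift px -1 1 corr 0.986
salt shift px 2 1 corr 0.994
stand+roll mean abs diff 3.8
red stand mean abs diff 1.3
bin mean abs diff 0.9
cruet mean abs diff 1.1
pepper mean abs diff 1.2
matchbox mean abs diff 11.6
```

Jars, tube and bin are unchanged, with a uniform 1–2 px shift from the slightly different pose. I check the matchbox and roll differences.

```bash
python3 - <<'E'
from h import *
for t in('w1','w2','w12','w15','w20','w21'):
    c=load(t);c['color']=c['color'].astype(np.uint8)
    for k in blobs(c,(0,170,90),(8,255,255),60):
        (x,y),r=onplane(c,k,.014)
        if .34<x<.42 and .06<y<.2: print(t,cv2.boundingRect(k),round(x,3),round(y,3),round(r,3))
for t in('s0','s8','s20'):
    c=load(t);c['color']=c['color'].astype(np.uint8)
    print(t,[cv2.boundingRect(k) for k in blobs(c,(0,150,90),(8,255,255),40) if 200<k[0,0,0]<250])
    print('  button mean',c['color'][174:182,182:194].mean((0,1)).round(0),'yellow',[cv2.boundingRect(q) for q in blobs(c,(20,120,100),(34,255,255),15)[:1]])
E
```

```text
w1 (186, 233, 42, 35) 0.369 0.118 0.031
w2 (109, 4, 51, 48) 0.368 0.116 0.032
w12 (134, 152, 49, 41) 0.369 0.116 0.031
w15 (84, 222, 45, 37) 0.369 0.117 0.031
w20 (38, 5, 61, 58) 0.368 0.116 0.032
w21 (71, 0, 51, 31) 0.368 0.115 0.031
s0 [(215, 218, 19, 9)]
  button mean [105. 118.  99.] yellow [(205, 190, 17, 18)]
s8 [(215, 218, 19, 9)]
  button mean [112. 133. 108.] yellow [(194, 159, 15, 16)]
s20 [(215, 218, 19, 9)]
  button mean [114. 139. 111.] yellow [(194, 160, 15, 15)]
```

Nothing moved; those differences were only the arm and its shadow. Handing in.

```bash
python3 -c "
from workcell import env
print(env.hand_in(), env.get_state()['clock'])"
```

```text
the job is handed in; nothing more can be done
the job is handed in; nothing more can be done
```

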